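# Load three label rolls onto the spindle of a desk label-roll holder

## Robot

A 6-joint arm with a two-finger parallel gripper is mounted at the origin on the work surface. World frame = base frame: x ahead of the robot, y to its left, z up, the work surface at z = 0. Lengths are in m, angles in rad, forces in N, time in s.
With the tool pointing down it reaches from about 0.35 to 0.975 m from the base axis. Payload 4.9 kg.
Tool frame: the origin (TCP) lies midway between the tips of the shut fingers; the grasp point (between the pads) lies 19 mm behind it; z points along the fingers, y is the line along which they close (so a half turn about z gives the same grasp; the last joint's range is limited). The gripper opens to 85 mm and grips with 20 to 120 N. Pads are 22 mm wide; open, the fingers measure 114 mm over their backs; the gripper's body (76 mm by 85 mm) begins 54 mm behind the grasp point. The pads swing forward as they close: fully open they stand 13 mm farther back than shut.
Start: joints at [-1.241, 0.053, 1.613, -0, 1.476, -0.119], TCP at [0.271, -0.563, 0.205] pointing down, gripper open.
Joint ranges: [-3.01, 3.01], [-1.01, 2.22], [0.06, 2.58], [-1.02, 4.17], [0.09, 2.62], [-3.14, 3.14]. Speed limits (rad/s): [2.57, 2.57, 3.14, 3.14, 3.14, 3.14].

## Interface

Orientations are given as a rotation vector (axis times angle).
In Python, from station import ctrl gives the robot as it stands.
- The arm moves only by the tool carry_out, never from a script. Its argument "moves" is a list of rows, each an object of numbers: "x", "y", "z": the shift along the tool's x, y, z in units of 25 mm (1.0 is 25 mm); "turn": the turn about the tool's z in rad. In form: [{"x": .., "y": .., "z": .., "turn": ..}, ...]. A call has exactly 8 rows; each row shifts and turns the commanded pose from where the row before left it, along the tool's axes as they then stand; what a row does not reach is not made up. A row lasts 1/10 s, in which the tool goes at most 50 mm and 8.59 degrees, less where a joint would pass 70% of its speed; a pose out of reach is approached as far as the arm can. A call is refused whole if a number of a shift passes 1 or a number of a turn 0.15, either way. A call with a gripper value outside its range is refused whole. "grip" is the finger opening in mm, from 0 to 85.4, set as the call begins (left out, the last holds). The fingers move at their own pace and stop on an object; "newtons" is the grip in N (left out, the last holds). Time passes only in rows, so rows that do not move let the fingers close, or fill a call up. It gives the time, the measured TCP pose, the force, the opening and the grip force at its end, in the units of the state.
- ctrl.get_obs(): the state, without advancing time (a new reading comes with each control period).
- ctrl.get_image(name): name is "scene" or "top" or "wrist"; returns the picture (384x512x3 uint8, red, green, blue); there is no depth.
- ctrl.calibration(name): a dict with "fx", "fy", "cx", "cy" (pixels), "k1" (the pictures are not rectified: a ray, as slopes to the right and down, at radius r is drawn at 1 + k1 r^2 times it, then the intrinsics apply), "R" (3x3) and "t" (3): a world point X has camera coordinates R X + t; the wrist camera has in their place "T_tool_cam" (4x4, takes a point from camera to tool coordinates, whose origin is the TCP and whose axes are the flange's). Camera axes: x right, y down, z forward; pixel columns grow to the right and rows downward; lengths in m; the calibration is good to about 2 mm. A picture is of the moment at which its call begins: read the wrist's pose just before it. calibration takes no time and is no camera call.
- ctrl.finish_job(): hands the job in; it is judged then, once.
Trained networks look in the newest picture that a camera, given by its name, has taken for a name from the list of things; names that differ only in an ending like _2 or _b are one class to them, and where a whole thing is asked for, a point or a joint stands for the part that bears it (a point fixed in the world has none). Each returns a list of dicts, best first, with "confidence" (0 to 1); they miss things now and then, are a little off and sometimes report something else, mostly with a low value. They report only what shows in the picture. A call takes as long as a camera call. They do not tell look-alikes from the thing itself.
- ctrl.look_for(camera, query): "rect" ([left, top, width, height] in pixels, round what is visible of it).
- ctrl.mark_of(camera, query): "pixel" ([column, row] in pixels: a listed point, or the origin of a listed thing).
The state is a dict: "t": time; "q": joint angles; "dq": joint speeds; "effort": joint torques, N m; "tool_pos": TCP position; "tool_rot": TCP orientation; "contact_force": force on the tool from outside, world axes, zero at the start; "wrist_torque": the same for the moment, N m; "opening": finger opening in m; "grip_force": force on a finger pad.
Only numpy, scipy, OpenCV 4.12 (cv2) and the standard library are available. Lean on these libraries where they do the work, as an engineer would, in place of code of your own. Each camera call takes 0.05 s, during which the arm holds its last target. There are 200 camera calls.

## Task

Load the label-roll holder: lift its empty spindle out of the two V-forks, slide it through the cores of all three label rolls standing in the tray, and lift them off together on it. Then hang the spindle back in both forks the way it was, with the three rolls hanging freely between its flange and the fork at the tip end, and let go. Leave the other things on the desk where they are.

Things in the scene. Friction and masses are not known exactly. Their poses are not given: they have to be found in the camera images.
- spindle: Loose spindle, 240 mm, 75 g; starts level in the holder's forks. y axis: along the rod, handle to tip (it may roll about it). Origin: on the axis at the flange's handle-side face. Aluminium rod 16 mm in diameter, y -20 to 162 mm, round end. Flange 46 mm across, y 0 to 4. Black handle 22 mm in diameter, y -78 to -20. The neck, y -20 to 0, lies in the handle-end fork with 7 mm of play either way.
- spindle_grip (a point): Point on the spindle's axis at the middle of its handle (spindle y = -50 mm): the place to grip. Grip firmly (60 N or more) when the rolls are on: their weight tends to tip the far end down a little.
- spindle_tip (a point): Centre of the free, rounded end of the spindle's rod (spindle y = 162 mm).
- holder: Label-roll holder, fixed: steel base 110 (x) x 180 (y) x 6 mm, origin at its centre on the desk. Upright flat bars at y = -75 (handle end) and +75 mm (tip end), 6 mm thick along y, each with an open 90-degree V-fork; arm tips 85 mm high, 48 mm apart. Hung properly, the spindle's axis is level, 72 mm above the desk, along the holder's y; its origin at x = 0, y = -65 mm, its tip to +y.
- fork_handle_end (a point): Where the hung spindle's axis crosses the fork at the handle end (holder y = -75 mm, z = 72 mm). Handle and flange are too thick to go down into a fork.
- fork_tip_end (a point): Where the hung spindle's axis crosses the fork at the tip end (holder y = 75 mm, z = 72 mm).
- tray: Grey stock tray, fixed, 77 (x) x 122 (y) mm, floor 4 mm thick, origin at its centre on the desk. Side walls along y 22 mm high keep the rolls from rolling; end walls only 12 mm high. The rolls' cores are in line along its y axis, at x = 0 and 44 mm above the desk. The spindle fits in from its -y end, tip first, pointing along its +y.
- roll0: White paper label roll standing on edge in the tray, the one nearest the tray's -y end, loose, about 80 g: 81 mm in diameter, 28 mm wide, open cardboard core 38 mm in diameter. Origin: its centre; its y axis runs along the core. The rolls stand 1 to 11 mm apart; hanging on the spindle a roll's centre is 11 mm below the spindle's axis.
- roll1: White paper label roll standing on edge in the tray, the middle one, loose, about 80 g: 81 mm in diameter, 28 mm wide, open cardboard core 38 mm in diameter. Origin: its centre; its y axis runs along the core. The rolls stand 1 to 11 mm apart; hanging on the spindle a roll's centre is 11 mm below the spindle's axis.
- roll2: White paper label roll standing on edge in the tray, the one nearest the tray's +y end, loose, about 80 g: 81 mm in diameter, 28 mm wide, open cardboard core 38 mm in diameter. Origin: its centre; its y axis runs along the core. The rolls stand 1 to 11 mm apart; hanging on the spindle a roll's centre is 11 mm below the spindle's axis.
- packing_tape: Bystander, loose, not to be disturbed: a roll of brown packing tape lying flat, 104 mm across, 48 mm high; origin at the centre of its underside.
- stapler: Bystander, loose, not to be disturbed: a black desk stapler, 140 x 38 mm, 60 mm high; origin at the centre of its underside.
- hole_punch: Bystander, loose, not to be disturbed: a black two-hole punch, 100 x 120 mm, about 70 mm high; origin at the centre of its underside.
- mug: Bystander, loose, not to be disturbed: a white mug, 82 mm across, 95 mm high, handle towards its +y; origin at the centre of its underside.
- note_pad: Bystander, loose, not to be disturbed: a pad of pale notes, 76 x 76 mm, 10 mm thick; origin at the centre of its underside.
- marker: Bystander, loose, not to be disturbed: a black marker pen lying along its x, 135 mm long, 19 mm thick; origin at the centre of its underside.
- staple_box: Bystander, loose, not to be disturbed: a small carton of staples, 75 x 45 x 30 mm; origin at the centre of its underside.
Not all that is in view belongs to the job. Several things look just like the holder: the one meant starts farthest to the robot's left. What is shaped like the roll0 but yellow is not meant.

How it is judged:
On the way, in this order (a step that is already met when the one before it is completed fails the run):
1. the spindle is through the cores of all three rolls while they still stand in the tray (y of roll0 in the frame of spindle between 0.012 and 0.15 m and x of roll0 in the frame of spindle between -0.015 and 0.015 m and z of roll0 in the frame of spindle between -0.015 and 0.015 m and z of each of roll0, roll1, roll2 in the frame of tray below 0.052 m and y of roll1 in the frame of spindle between 0.012 and 0.15 m and x of roll1 in the frame of spindle between -0.015 and 0.015 m and z of roll1 in the frame of spindle between -0.015 and 0.015 m and y of roll2 in the frame of spindle between 0.012 and 0.15 m and x of roll2 in the frame of spindle between -0.015 and 0.015 m and z of roll2 in the frame of spindle between -0.015 and 0.015 m), for 0.1 s.
2. all three rolls are lifted clear of the tray together on the spindle (y of roll0 in the frame of spindle between 0.012 and 0.15 m and x of roll0 in the frame of spindle between -0.015 and 0.015 m and z of roll0 in the frame of spindle between -0.015 and 0.015 m and height (world z) of each of roll0, roll1, roll2 above 0.075 m and y of roll1 in the frame of spindle between 0.012 and 0.15 m and x of roll1 in the frame of spindle between -0.015 and 0.015 m and z of roll1 in the frame of spindle between -0.015 and 0.015 m and y of roll2 in the frame of spindle between 0.012 and 0.15 m and x of roll2 in the frame of spindle between -0.015 and 0.015 m and z of roll2 in the frame of spindle between -0.015 and 0.015 m), for 0.2 s.
At the end, for the whole second after the job is handed in: Spindle at rest in both forks, tip to holder +y: axis within 5 mm of its resting height, 6 mm sideways, 12 mm lengthwise, 0.06 rad in line. All three rolls hang still on it between flange and tip-end fork: centres at holder y -60 to +70 mm, x within 20 mm, 50 to 73 mm high (z of spindle in the frame of holder between 0.067 and 0.077 m and x of spindle in the frame of holder between -0.006 and 0.006 m and y of spindle in the frame of holder between -0.077 and -0.053 m and angle between the y axis of spindle and the y axis of holder, either way round below 0.06 rad and linear speed of spindle below 0.02 m/s and y of roll0 in the frame of holder between -0.06 and 0.07 m and x of roll0 in the frame of holder between -0.02 and 0.02 m and z of roll0 in the frame of holder between 0.05 and 0.073 m and linear speed of each of roll0, roll1, roll2 below 0.03 m/s and y of roll1 in the frame of holder between -0.06 and 0.07 m and x of roll1 in the frame of holder between -0.02 and 0.02 m and z of roll1 in the frame of holder between 0.05 and 0.073 m and y of roll2 in the frame of holder between -0.06 and 0.07 m and x of roll2 in the frame of holder between -0.02 and 0.02 m and z of roll2 in the frame of holder between 0.05 and 0.073 m); the robot touches nothing.
It fails at once if another thing on the desk is shifted by more than 30 mm or knocked over (distance of any of packing_tape, stapler, hole_punch, mug, note_pad, marker, staple_box from where it was at the start of the episode above 0.03 m or angle between any of packing_tape, stapler, hole_punch, mug, note_pad, marker, staple_box's own z axis and vertical above 0.5 rad).
It also fails if it takes over 56 s, if anything falls off the work surface, if the arm or the gripper's body presses on something with over 40 N, if the wrist force passes 120 N, or if a joint passes its speed limit or range.

## Working session

There is one attempt and no reset: what is moved stays moved. The work goes in short steps, Python scripts to look and compute and a tool call to move; the robot and the scene stay as the last step left them, time stands still between calls to the robot, and variables do not carry over. Pictures are saved under pics/ and viewed, at most 10 in all, crops included, and the job is handed in when it is done.

Besides the shell and the picture viewer there is one more tool, called as a command line: name --argument value ..., lists and objects as JSON in quotes. carry_out: Moves the arm, as the interface text tells. Its arguments: {"type":"object","properties":{"moves":{"type":"array"},"grip":{"type":"number"},"newtons":{"type":"number"}},"required":["moves"]}

```bash
ls; mkdir -p pics; python3 - <<'E'
from station import ctrl
import cv2,numpy as np
o=ctrl.get_obs();print(o['t'],o['tool_pos'],o['tool_rot'])
for c in("scene","top"):
    cv2.imwrite(f"pics/{c}0.png",ctrl.get_image(c)[:,:,::-1])
    for q in("spindle","spindle_grip","spindle_tip","holder","tray","roll0","fork_handle_end","fork_tip_end"):
        print(c,q,[(np.round(d["pixel"],1).tolist(),round(d["confidence"],2)) for d in ctrl.mark_of(c,q)])
    k=ctrl.calibration(c);print({a:np.round(b,4).tolist() for a,b in k.items()})
E
```

```text
pics
0.0 [ 0.27093655 -0.56245638  0.20345368] [-3.06081304e+00 -6.98552595e-01  4.01314697e-04]
scene spindle [([205.8, 159.8], 0.65)]
scene spindle_grip [([194.8, 156.6], 0.74), ([290.7, 183.4], 0.39)]
scene spindle_tip [([246.7, 172.3], 0.67)]
scene holder [([224.1, 178.0], 0.95), ([211.1, 115.4], 0.79)]
scene tray [([221.7, 246.1], 0.7), ([347.2, 251.5], 0.64)]
scene roll0 [([303.1, 241.5], 0.83), ([345.7, 241.3], 0.69), ([360.5, 245.8], 0.64), ([345.1, 240.0], 0.62)]
scene fork_handle_end [([203.3, 161.5], 0.8), ([196.1, 96.1], 0.64)]
scene fork_tip_end [([239.9, 172.4], 0.75), ([220.7, 112.7], 0.67)]
{'fx': 487.153, 'fy': 487.153, 'cx': 261.2184, 'cy': 192.065, 'k1': -0.0455, 'R': [[-0.6152, 0.7882, -0.015], [0.6095, 0.4634, -0.6432], [-0.5001, -0.4048, -0.7655]], 't': [0.3877, -0.2319, 1.9539]}
top spindle [([322.6, 193.4], 0.67)]
top spindle_grip [([338.8, 189.1], 0.8), ([251.8, 142.9], 0.75), ([327.9, 193.4], 0.34)]
top spindle_tip [([277.6, 208.6], 0.91)]
top holder [([385.5, 265.4], 0.93), ([304.6, 205.0], 0.79)]
top tray [([153.1, 206.2], 0.41)]
top roll0 [([147.0, 204.4], 0.71), ([185.0, 179.0], 0.66), ([157.4, 204.4], 0.5), ([137.7, 206.3], 0.47)]
top fork_handle_end [([410.2, 262.6], 0.9), ([327.6, 196.3], 0.76), ([151.1, 254.2], 0.59)]
top fork_tip_end [([285.7, 206.2], 0.82), ([368.7, 263.7], 0.67)]
{'fx': 406.0208, 'fy': 406.0208, 'cx': 243.6687, 'cy': 199.3251, 'k1': -0.1475, 'R': [[-0.0177, -0.9998, -0.0016], [-0.9909, 0.0178, -0.1332], [0.1332, -0.0008, -0.9911]], 't': [-0.054, 0.5178, 1.3535]}
```

View pics/scene0.png

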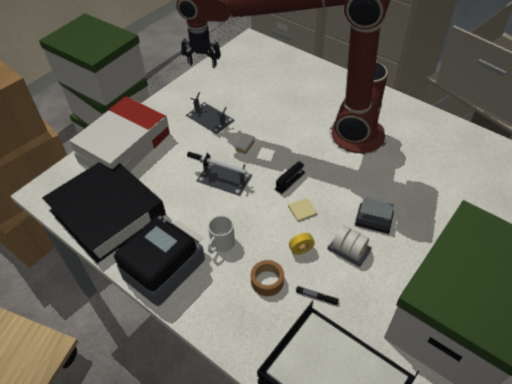

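View pics/top0.png

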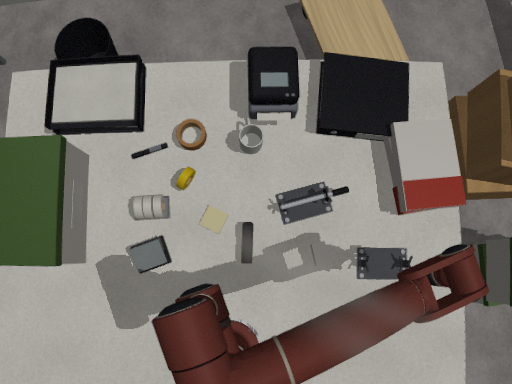

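The scene shows the loaded holder (scene ~(222,172), top ~(305,203)). It lies left of the empty look-alike (top (385,264)), so it is the one meant. The tray with three white rolls is at top ~(150,206), and the stapler, note pad, mug and yellow roll lie between the two.

```bash
cat > h.py <<'E'
from station import ctrl
import cv2,numpy as np
from scipy.spatial.transform import Rotation as Ro
def cam(c):
    k=ctrl.calibration(c);K=np.array([[k['fx'],0,k['cx']],[0,k['fy'],k['cy']],[0,0,1.]]);d=np.array([k['k1'],0,0,0.])
    if 'R' in k:R,t=np.array(k['R']),np.array(k['t'])
    else:
        o=ctrl.get_obs();T=np.eye(4);T[:3,:3]=Ro.from_rotvec(o['tool_rot']).as_matrix();T[:3,3]=o['tool_pos']
        M=np.linalg.inv(T@np.array(k['T_tool_cam']));R,t=M[:3,:3],M[:3,3]
    return K,d,R,t
def at_z(cm,px,z):
    K,d,R,t=cm;u=cv2.undistortPoints(np.array([[px]],float),K,d)[0,0]
    v=R.T@np.array([*u,1]);c=-R.T@t;return c+v*(z-c[2])/v[2]
def tri(cms,pxs):
    A=[];b=[]
    for (K,d,R,t),p in zip(cms,pxs):
        u=cv2.undistortPoints(np.array([[p]],float),K,d)[0,0]
        for i in(0,1):A.append(R[i]-u[i]*R[2]);b.append(u[i]*t[2]-t[i])
    return np.linalg.lstsq(np.array(A),np.array(b),rcond=None)[0]
def proj(cm,X):
    K,d,R,t=cm;return cv2.projectPoints(np.array([X],float),cv2.Rodrigues(R)[0],t,K,d)[0][0,0]
E
python3 - <<'E'
from h import *
np.set_printoptions(precision=4,suppress=True)
s,t=cam('scene'),cam('top')
for n,a,b,z in [('grip',(194.8,156.6),(338.8,189.1),.072),('tip',(246.7,172.3),(277.6,208.6),.072),('orig',(205.8,159.8),(322.6,193.4),.072),('holder',(224.1,178),(304.6,205),0),('fh',(203.3,161.5),(327.6,196.3),.072),('ft',(239.9,172.4),(285.7,206.2),.072)]:
    print(n,tri([s,t],[a,b]),'scene',at_z(s,a,z)[:2],'top',at_z(t,b,z)[:2])
for p in [(137.7,206.3),(147,204.4),(157.4,204.4),(134,208),(166,206)]:print('roll',at_z(t,p,.044)[:2])
print('scene rolls',[at_z(s,p,.044)[:2] for p in[(345.7,241.3),(360.5,245.8)]])
for n,p,z in [('stapler',(247,242),.06),('st top',(246,222),.06),('st bot',(247,262),.06),('pad',(214,218),.01),('yel',(186,178),.04),('mug',(250,138),.095),('dark',(150,254),.07)]:print(n,at_z(t,p,z)[:2])
im=ctrl.get_image('top')[:,:,::-1][150:290,110:370]
cv2.imwrite('pics/topc.png',cv2.resize(im,None,fx=3,fy=3,interpolation=2))
T=Ro.from_rotvec(ctrl.get_obs()['tool_rot']).as_matrix();print(T);print(ctrl.calibration('wrist'))
E
```

```text
grip [ 0.5386 -0.3807  0.0779] scene [ 0.5341 -0.3831] top [ 0.5407 -0.3838]
tip [ 0.48   -0.1775  0.0748] scene [ 0.4794 -0.1819] top [ 0.4787 -0.1752]
orig [ 0.5274 -0.3287  0.0827] scene [ 0.5218 -0.3398] top [ 0.527  -0.3279]
holder [ 0.4987 -0.2783 -0.0069] scene [ 0.5033 -0.2745] top [ 0.4975 -0.2767]
fh [ 0.5212 -0.3508  0.0546] scene [ 0.5336 -0.3413] top [ 0.5169 -0.3444]
ft [ 0.4881 -0.2046  0.0635] scene [ 0.4945 -0.2009] top [ 0.4862 -0.2024]
roll [0.4979 0.3   ]
roll [0.5039 0.2677]
roll [0.5033 0.2316]
roll [0.4923 0.3129]
roll [0.4973 0.2018]
scene rolls [array([0.5008, 0.2459]), array([0.487 , 0.2928])]
stapler [ 0.3705 -0.0717]
st top [ 0.437  -0.0696]
st bot [ 0.3046 -0.0705]
pad [0.4567 0.0406]
yel [0.5936 0.134 ]
mug [ 0.7154 -0.088 ]
dark [0.3351 0.2498]
[[ 0.901   0.4339 -0.    ]
 [ 0.4339 -0.901  -0.    ]
 [-0.      0.     -1.    ]]
{'fx': 278.98791676531243, 'fy': 278.98791676531243, 'cx': 255.93430472725998, 'cy': 195.6128814440262, 'k1': 0.020588383902424106, 'T_tool_cam': array([[ 0.0002, -0.9517, -0.307 ,  0.0783],
       [ 1.    ,  0.0003, -0.0001,  0.0007],
       [ 0.0002, -0.307 ,  0.9517, -0.1683],
       [ 0.    ,  0.    ,  0.    ,  1.    ]])}
```

View pics/topc.png

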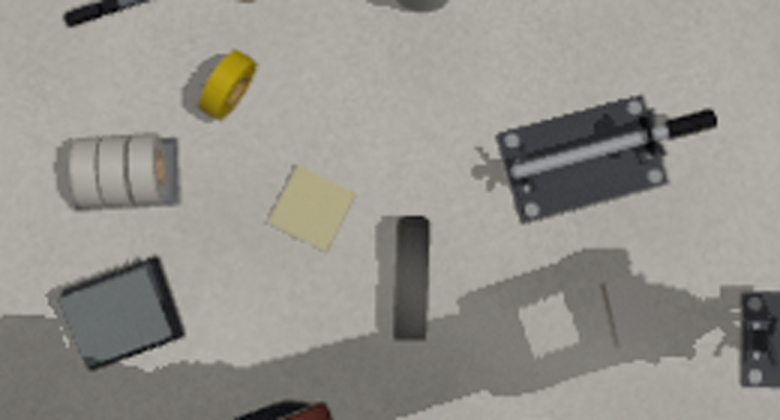

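```bash
cat >> h.py <<'E'
def plan(target,yaw,n=8,via=()):
    """rows (rounded) from the measured pose straight to target, tool down with x at yaw (world)"""
    o=ctrl.get_obs();p=np.array(o['tool_pos']);R=Ro.from_rotvec(o['tool_rot']).as_matrix()
    y0=np.arctan2(R[1,0],R[0,0]);print('t',o['t'],'from',np.round(p,4),'yaw',round(y0,4),'tilt z',np.round(R[:,2],4),'F',np.round(o['contact_force'],1),'open',o['opening'],'q',np.round(o['q'],2))
    q,y=p.copy(),y0;rows=[]
    for i in range(1,n+1):
        g=p+(np.array(target)-p)*i/n;gy=y0+(yaw-y0)*i/n
        B=np.array([[np.cos(y),np.sin(y),0],[np.sin(y),-np.cos(y),0],[0,0,-1]])
        s=np.round(B.T@(g-q)/.025,2);tn=round(-(gy-y),3);q=q+B@s*.025;y-=tn
        rows.append('{"x":%g,"y":%g,"z":%g,"turn":%g}'%(*s,tn))
    for i in range(0,n,8):print('[',','.join(rows[i:i+8]),']')
    print('end',np.round(q,4),round(y,4))
E
python3 -c "
from h import *
plan((.51,-.30,.24),1.85,16)"
```

```text
t 0.95 from [ 0.2712 -0.5631  0.2047] yaw 0.4488 tilt z [-0. -0. -1.] F [0.4 0.2 0.7] open 0.08545166611757381 q [-1.24  0.05  1.61 -0.    1.48 -0.12]
[ {"x":0.82,"y":-0.33,"z":-0.09,"turn":-0.088},{"x":0.85,"y":-0.26,"z":-0.09,"turn":-0.087},{"x":0.87,"y":-0.19,"z":-0.08,"turn":-0.088},{"x":0.88,"y":-0.11,"z":-0.09,"turn":-0.087},{"x":0.89,"y":-0.03,"z":-0.09,"turn":-0.088},{"x":0.89,"y":0.05,"z":-0.09,"turn":-0.087},{"x":0.88,"y":0.12,"z":-0.09,"turn":-0.088},{"x":0.86,"y":0.21,"z":-0.09,"turn":-0.088} ]
[ {"x":0.85,"y":0.27,"z":-0.08,"turn":-0.087},{"x":0.81,"y":0.35,"z":-0.09,"turn":-0.088},{"x":0.79,"y":0.42,"z":-0.09,"turn":-0.087},{"x":0.74,"y":0.48,"z":-0.09,"turn":-0.088},{"x":0.7,"y":0.55,"z":-0.09,"turn":-0.087},{"x":0.65,"y":0.61,"z":-0.08,"turn":-0.088},{"x":0.59,"y":0.66,"z":-0.09,"turn":-0.088},{"x":0.53,"y":0.71,"z":-0.09,"turn":-0.087} ]
end [ 0.5099 -0.3001  0.24  ] 1.8498
```

carry_out --moves '[{"x": 0.82, "y": -0.33, "z": -0.09, "turn": -0.088}, {"x": 0.85, "y": -0.26, "z": -0.09, "turn": -0.087}, {"x": 0.87, "y": -0.19, "z": -0.08, "turn": -0.088}, {"x": 0.88, "y": -0.11, "z": -0.09, "turn": -0.087}, {"x": 0.89, "y": -0.03, "z": -0.09, "turn": -0.088}, {"x": 0.89, "y": 0.05, "z": -0.09, "turn": -0.087}, {"x": 0.88, "y": 0.12, "z": -0.09, "turn": -0.088}, {"x": 0.86, "y": 0.21, "z": -0.09, "turn": -0.088}]'

```text
t: 1.75
tool_pos: [0.3912, -0.4309, 0.2226]
tool_rot: [2.633, 1.713, 0.0]
contact_force: [0.1, 1.0, 0.5]
opening: 0.0852
grip_force: 0.0
```

carry_out --moves '[{"x": 0.85, "y": 0.27, "z": -0.08, "turn": -0.087}, {"x": 0.81, "y": 0.35, "z": -0.09, "turn": -0.088}, {"x": 0.79, "y": 0.42, "z": -0.09, "turn": -0.087}, {"x": 0.74, "y": 0.48, "z": -0.09, "turn": -0.088}, {"x": 0.7, "y": 0.55, "z": -0.09, "turn": -0.087}, {"x": 0.65, "y": 0.61, "z": -0.08, "turn": -0.088}, {"x": 0.59, "y": 0.66, "z": -0.09, "turn": -0.088}, {"x": 0.53, "y": 0.71, "z": -0.09, "turn": -0.087}]'

```text
t: 2.55
tool_pos: [0.5105, -0.2993, 0.2401]
tool_rot: [1.886, 2.512, -0.0]
contact_force: [0.4, -0.1, -0.7]
opening: 0.0858
grip_force: 0.0
```

```bash
cat > l.py <<'E'
from h import *
import sys
def look(tag,qs,zs):
    cm=cam('wrist');cv2.imwrite(f'pics/{tag}.png',ctrl.get_image('wrist')[:,:,::-1])
    for q,z in zip(qs,zs):
        for d in ctrl.mark_of('wrist',q):
            if d['confidence']>.3:print(q,np.round(d['pixel'],1),round(d['confidence'],2),np.round(at_z(cm,d['pixel'],z),4))
E
python3 -c "
from l import *
look('w1',['spindle_grip','spindle_tip','spindle','fork_handle_end','fork_tip_end','holder'],[.072,.072,.072,.072,.072,0])
plan((.54,-.382,.053),1.85,8)"
```

```text
spindle_grip [254.7 237.9] 0.92 [ 0.5337 -0.386   0.072 ]
spindle_tip [262.1  68.5] 0.69 [ 0.4843 -0.1856  0.072 ]
spindle [258.4 201.7] 0.71 [ 0.5241 -0.3357  0.072 ]
fork_tip_end [261.   79.2] 0.91 [ 0.4862 -0.1963  0.072 ]
fork_tip_end [ 64.6 244.8] 0.83 [ 0.2938 -0.4656  0.072 ]
holder [257.6 141.7] 0.67 [ 0.5048 -0.2716  0.    ]
holder [ 85.8 260.7] 0.62 [ 0.2876 -0.5374  0.    ]
t 2.9 from [ 0.5093 -0.3007  0.2398] yaw 1.8482 tilt z [-4.e-04  0.e+00 -1.e+00] F [ 0.9  0.1 -0.1] open 0.08520148711293622 q [-0.66 -0.04  1.65 -0.    1.53 -0.94]
[ {"x":-0.43,"y":0.04,"z":0.93,"turn":-0},{"x":-0.44,"y":0.03,"z":0.94,"turn":-0},{"x":-0.43,"y":0.04,"z":0.93,"turn":-0.001},{"x":-0.43,"y":0.03,"z":0.94,"turn":0},{"x":-0.44,"y":0.04,"z":0.93,"turn":-0},{"x":-0.43,"y":0.04,"z":0.93,"turn":-0},{"x":-0.43,"y":0.03,"z":0.94,"turn":-0.001},{"x":-0.44,"y":0.04,"z":0.93,"turn":0} ]
end [ 0.5401 -0.3821  0.053 ] 1.8502
```

View pics/w1.png

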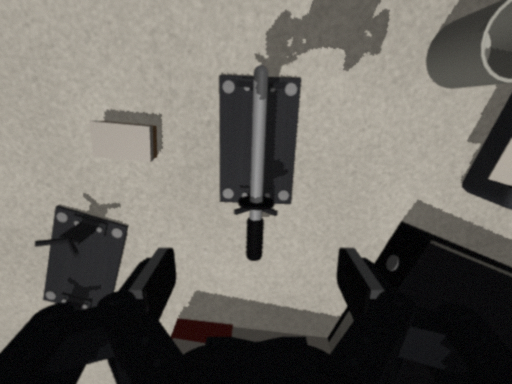

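The wrist view shows the spindle from its tip (262,68) to its handle end (254,258) in the upright holder. The base bolts are at (229,87), (291,89), (228,193) and (284,195).

```bash
python3 - <<'E'
from h import *
cm=cam('wrist')
im=cv2.imread('pics/w1.png')
# local sub-pixel-ish rod centre: brightness/darkness weighted columns per row
g=cv2.cvtColor(im,cv2.COLOR_BGR2GRAY).astype(float)
for r in (90,110,130,150,170,185):
    s=g[r,235:285]; w=np.clip(s-90,0,None); 
    print(r,'rod',round((w*np.arange(235,285)).sum()/max(w.sum(),1),1),np.round(at_z(cm,((w*np.arange(235,285)).sum()/max(w.sum(),1),r),.072)[:2],4))
for r in (225,232,240,248,255):
    s=g[r,235:275]; w=np.clip(70-s,0,None); c=(w*np.arange(235,275)).sum()/max(w.sum(),1)
    print(r,'handle',round(c,1),np.round(at_z(cm,(c,r),.076)[:2],4))
for p in [(229,87),(291,89),(228,193),(284,195)]:print(p,np.round(at_z(cm,p,.008)[:2],4))
E
```

```text
90 rod 251.0 [ 0.4778 -0.2114]
110 rod 259.0 [ 0.4925 -0.2295]
130 rod 258.2 [ 0.4978 -0.2513]
150 rod 257.4 [ 0.5033 -0.2741]
170 rod 256.7 [ 0.5092 -0.2979]
185 rod 256.1 [ 0.5138 -0.3165]
225 handle 254.8 [ 0.5266 -0.3676]
232 handle 254.5 [ 0.529  -0.3772]
240 handle 254.1 [ 0.5316 -0.3885]
248 handle 254.1 [ 0.5347 -0.3998]
255 handle 253.7 [ 0.5371 -0.4101]
(229, 87) [ 0.4467 -0.2132]
(291, 89) [ 0.5271 -0.1929]
(228, 193) [ 0.4816 -0.3574]
(284, 195) [ 0.5634 -0.3373]
```

```bash
python3 -c "
from h import *
plan((.5315,-.387,.13),1.8125,8)"
```

```text
t 2.9 from [ 0.5093 -0.3007  0.2398] yaw 1.8482 tilt z [-4.e-04  0.e+00 -1.e+00] F [ 0.9  0.1 -0.1] open 0.08520148711293622 q [-0.66 -0.04  1.65 -0.    1.53 -0.94]
[ {"x":-0.45,"y":-0.01,"z":0.55,"turn":0.004},{"x":-0.44,"y":-0.01,"z":0.55,"turn":0.005},{"x":-0.45,"y":-0.01,"z":0.55,"turn":0.004},{"x":-0.44,"y":-0,"z":0.55,"turn":0.005},{"x":-0.45,"y":-0.01,"z":0.54,"turn":0.004},{"x":-0.44,"y":-0,"z":0.55,"turn":0.005},{"x":-0.45,"y":0,"z":0.55,"turn":0.004},{"x":-0.45,"y":0,"z":0.55,"turn":0.005} ]
end [ 0.5315 -0.3871  0.13  ] 1.8122
```

carry_out --moves '[{"x": -0.45, "y": -0.01, "z": 0.55, "turn": 0.004}, {"x": -0.44, "y": -0.01, "z": 0.55, "turn": 0.005}, {"x": -0.45, "y": -0.01, "z": 0.55, "turn": 0.004}, {"x": -0.44, "y": 0, "z": 0.55, "turn": 0.005}, {"x": -0.45, "y": -0.01, "z": 0.54, "turn": 0.004}, {"x": -0.44, "y": 0, "z": 0.55, "turn": 0.005}, {"x": -0.45, "y": 0, "z": 0.55, "turn": 0.004}, {"x": -0.45, "y": 0, "z": 0.55, "turn": 0.005}]'

```text
t: 3.7
tool_pos: [0.5324, -0.3874, 0.1288]
tool_rot: [-1.936, -2.474, -0.0]
contact_force: [0.0, -0.6, 1.0]
opening: 0.0852
grip_force: 0.0
```

```bash
python3 - <<'E'
from l import *
look('w2',['spindle_grip','fork_handle_end'],[.072,.072])
cm=cam('wrist');g=cv2.imread('pics/w2.png',0).astype(float)
for r in range(60,380,20):
    print(r,g[r,200:320:5].astype(int).tolist())
plan((.5315,-.387,.053),1.8125,8)
E
```

```text
spindle_grip [258.1 205.4] 0.84 [ 0.5347 -0.3903  0.072 ]
fork_handle_end [257.8 152.1] 0.83 [ 0.5234 -0.346   0.072 ]
60 [62, 41, 43, 40, 39, 40, 39, 40, 22, 31, 113, 139, 137, 102, 23, 24, 21, 20, 19, 26, 22, 21, 20, 72]
80 [115, 40, 44, 44, 42, 44, 44, 25, 21, 25, 73, 130, 117, 71, 24, 25, 25, 24, 22, 26, 25, 23, 24, 90]
100 [155, 45, 40, 43, 41, 42, 43, 43, 42, 24, 57, 73, 86, 70, 23, 26, 23, 26, 21, 24, 39, 43, 40, 155]
120 [157, 42, 39, 41, 42, 42, 43, 45, 40, 42, 57, 71, 83, 72, 25, 24, 20, 42, 44, 42, 41, 41, 50, 160]
140 [156, 62, 105, 117, 116, 48, 8, 4, 2, 0, 14, 23, 20, 12, 0, 2, 3, 3, 62, 118, 119, 91, 109, 156]
160 [152, 154, 159, 155, 162, 125, 135, 159, 157, 163, 104, 140, 132, 96, 87, 90, 87, 127, 143, 161, 163, 164, 164, 164]
180 [160, 152, 152, 165, 161, 165, 160, 162, 169, 61, 14, 13, 17, 8, 58, 158, 162, 156, 168, 163, 159, 160, 163, 165]
200 [161, 160, 160, 156, 162, 164, 162, 164, 166, 48, 11, 15, 13, 7, 54, 162, 161, 157, 160, 167, 161, 164, 163, 160]
220 [165, 159, 157, 161, 165, 163, 160, 160, 159, 99, 12, 17, 16, 12, 90, 158, 164, 165, 163, 167, 154, 161, 1
[... 548 characters left out ...]
 91, 90, 85, 97, 89, 88, 88, 88, 92, 85, 84, 87]
340 [19, 10, 7, 9, 4, 5, 6, 3, 12, 17, 45, 51, 50, 28, 13, 4, 9, 7, 3, 8, 13, 15, 88, 87]
360 [5, 4, 6, 6, 0, 4, 4, 5, 0, 5, 5, 4, 5, 7, 9, 9, 1, 2, 5, 2, 8, 2, 5, 11]
t 3.85 from [ 0.5315 -0.3865  0.1282] yaw 1.813 tilt z [-0.0023  0.0023 -1.    ] F [-0.   0.5 -1.2] open 0.0854184630851612 q [-0.74  0.18  1.6   0.    1.36 -0.98]
[ {"x":-0,"y":-0,"z":0.38,"turn":0},{"x":-0,"y":-0,"z":0.37,"turn":0},{"x":-0.01,"y":-0,"z":0.38,"turn":0},{"x":0,"y":-0,"z":0.37,"turn":0},{"x":-0,"y":-0,"z":0.38,"turn":0},{"x":-0,"y":-0,"z":0.38,"turn":0},{"x":-0.01,"y":-0,"z":0.37,"turn":0},{"x":0,"y":-0,"z":0.38,"turn":0.001} ]
end [ 0.5316 -0.387   0.0529] 1.812
```

View pics/w2.png

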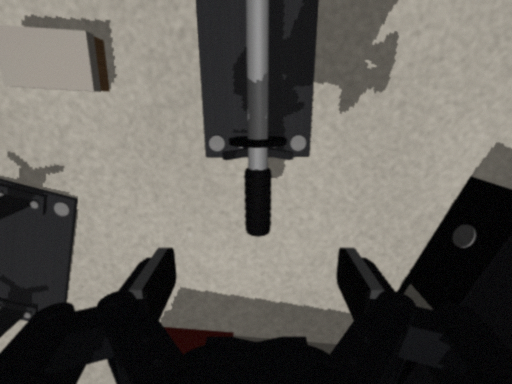

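The handle sits at (258,168–236), midway between the fingers at columns 165 and 350, and in line with them. Next: descend and grip.

carry_out --moves '[{"x": -0.03, "z": 0.39}, {"x": -0.03, "z": 0.39}, {"x": -0.03, "z": 0.39}, {"x": -0.03, "z": 0.39}, {"z": 0.39}, {"z": 0.39}, {"z": 0.39}, {"z": 0.39}]'

```text
validation failed for argument at $.mo...
```

carry_out --moves '[{"x": 0}, {"x": 0}, {"x": 0}, {"x": 0}, {"x": 0}, {"x": 0}, {"x": 0}, {"x": 0}]' --grip 10 --newtons 90

```text
validation failed for argument at $.mo...
```

Every row needs all four values, so I'll send them again in full.

carry_out --moves '[{"x": -0.03, "y": 0, "z": 0.39, "turn": 0}, {"x": -0.03, "y": 0, "z": 0.39, "turn": 0}, {"x": -0.03, "y": 0, "z": 0.39, "turn": 0}, {"x": -0.03, "y": 0, "z": 0.39, "turn": 0}, {"x": 0, "y": 0, "z": 0.39, "turn": 0}, {"x": 0, "y": 0, "z": 0.39, "turn": 0}, {"x": 0, "y": 0, "z": 0.39, "turn": 0}, {"x": 0, "y": 0, "z": 0.39, "turn": 0}]'

```text
t: 4.65
tool_pos: [0.5329, -0.3893, 0.0514]
tool_rot: [-1.936, -2.474, -0.0]
contact_force: [0.2, -1.1, 0.6]
opening: 0.0853
grip_force: 0.0
```

carry_out --moves '[{"x": 0, "y": 0, "z": 0, "turn": 0}, {"x": 0, "y": 0, "z": 0, "turn": 0}, {"x": 0, "y": 0, "z": 0, "turn": 0}, {"x": 0, "y": 0, "z": 0, "turn": 0}, {"x": 0, "y": 0, "z": 0, "turn": 0}, {"x": 0, "y": 0, "z": 0, "turn": 0}, {"x": 0, "y": 0, "z": 0, "turn": 0}, {"x": 0, "y": 0, "z": 0, "turn": 0}]' --grip 10 --newtons 90

```text
t: 5.45
tool_pos: [0.5331, -0.3896, 0.0525]
tool_rot: [1.935, 2.474, -0.0]
contact_force: [0.5, -1.8, 1.4]
opening: 0.0099
grip_force: 0.4
```

```bash
python3 - <<'E'
from l import *
look('w3',['spindle_grip','spindle_tip'],[.072,.072])
for d in ctrl.mark_of('top','spindle_grip')[:0]:pass
t=cam('top');im=ctrl.get_image('top')[:,:,::-1]
cv2.imwrite('pics/t3.png',im)
w=cv2.imread('pics/w3.png')
cv2.imwrite('pics/c3.png',np.hstack([cv2.resize(im[150:250,250:390],(560,400)),cv2.resize(w,(240,400))]))
s=ctrl.get_image('scene')[:,:,::-1]
cv2.imwrite('pics/c3.png',np.hstack([cv2.resize(s[110:210,150:270],(400,333)),cv2.resize(w,(400,333))]))
print(ctrl.get_obs())
E
```

```text
spindle_grip [255.2 239.6] 0.93 [ 0.5317 -0.3871  0.072 ]
{'t': 5.75, 'q': array([-7.43773065e-01,  2.64503242e-01,  1.64176041e+00, -6.49720112e-05,
        1.23491286e+00, -9.86707520e-01]), 'dq': array([-9.46776138e-04,  1.14782583e-03, -9.13816540e-04,  2.73440851e-04,
        1.10101653e-03, -8.18261396e-05]), 'effort': array([ 3.25672310e-01, -4.44769120e+01, -3.27559555e+01,  9.90138226e-02,
        2.12303898e-01, -2.83169065e-03]), 'tool_pos': array([ 0.53298712, -0.38956458,  0.05232007]), 'tool_rot': array([ 1.93562534e+00,  2.47394087e+00, -1.48171006e-04]), 'contact_force': array([ 0.11401431, -0.06551563,  0.5176825 ]), 'wrist_torque': array([-0.15678798, -0.08711814,  0.0271796 ]), 'grip_force': 0.5391620798036456, 'opening': 0.009901065652367716}
```

View pics/c3.png

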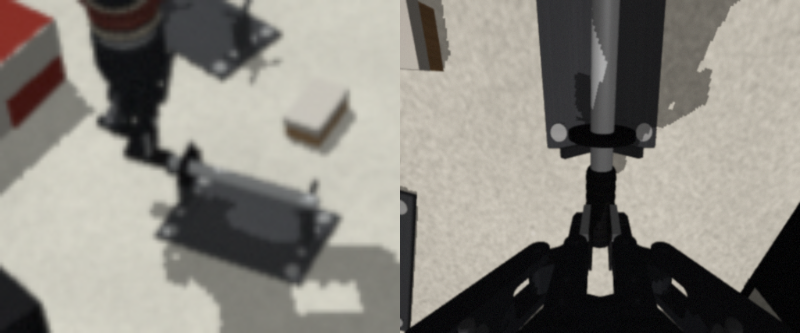

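```bash
python3 - <<'E'
from h import *
cm=cam('wrist');p=np.array(ctrl.get_obs()['tool_pos'])
for dz in (0,.01,.019,.03,.054):print(dz,proj(cm,p+[0,0,dz]))
x=np.array([-.2394,.9709,0])
for yy in(-78,-50,-20,0):
    X=np.array([.5203,-.3383,.072])+x*yy/1000;print(yy,proj(cm,X))
w=cv2.imread('pics/w3.png')[150:340,140:380]
w=cv2.convertScaleAbs(w,alpha=2.5,beta=20)
cv2.imwrite('pics/c4.png',cv2.resize(w,None,fx=3,fy=3,interpolation=2))
E
```

```text
0 [256.35837355 229.84649625]
0.01 [256.39278274 236.6320288 ]
0.019 [256.42714307 243.40673089]
0.03 [256.47431345 252.70520464]
0.054 [256.60332021 278.12431147]
-78 [256.27639489 280.52388799]
-50 [256.36272661 239.65774771]
-20 [256.46614327 190.9872254 ]
0 [256.54261317 155.1947959 ]
```

View pics/c4.png

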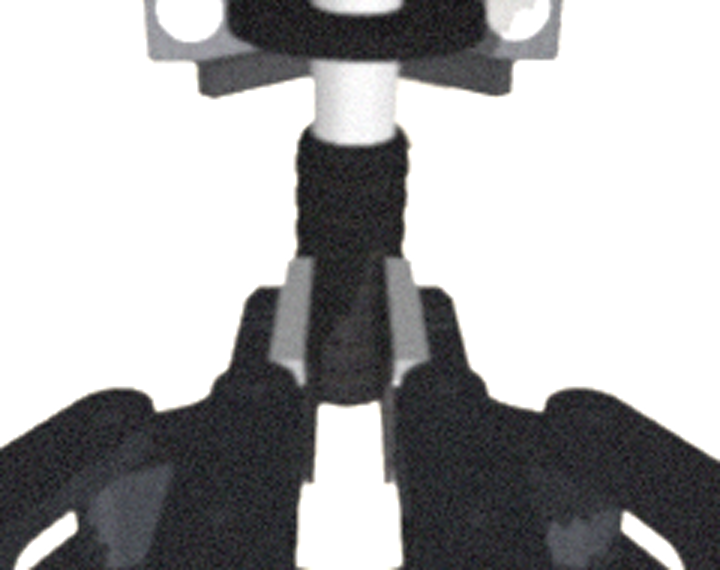

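The pads overlap the handle's edges in this view, yet the grip force is near 0. I'll close further to see whether anything is held.

carry_out --moves '[{"x": 0, "y": 0, "z": 0, "turn": 0}, {"x": 0, "y": 0, "z": 0, "turn": 0}, {"x": 0, "y": 0, "z": 0, "turn": 0}, {"x": 0, "y": 0, "z": 0, "turn": 0}, {"x": 0, "y": 0, "z": 0, "turn": 0}, {"x": 0, "y": 0, "z": 0, "turn": 0}, {"x": 0, "y": 0, "z": 0, "turn": 0}, {"x": 0, "y": 0, "z": 0, "turn": 0}]' --grip 0 --newtons 90

```text
t: 6.55
tool_pos: [0.5329, -0.3893, 0.0522]
tool_rot: [-1.936, -2.474, -0.0]
contact_force: [-0.5, 0.3, -0.2]
opening: -0.0001
grip_force: 0.3
```

```bash
python3 - <<'E'
from l import *
look('w5',['spindle_grip'],[.072])
w=cv2.imread('pics/w5.png')[100:340,100:420]
s=ctrl.get_image('scene')[:,:,::-1][125:205,165:265]
w=cv2.convertScaleAbs(w,alpha=2,beta=20);s=cv2.convertScaleAbs(s,alpha=1.6,beta=10)
cv2.imwrite('pics/c5.png',np.hstack([cv2.resize(w,(400,300)),cv2.resize(s,(375,300),interpolation=2)]))
o=ctrl.get_obs();print(o['opening'],o['grip_force'])
E
```

```text
spindle_grip [254.1 241.2] 0.6 [ 0.5311 -0.3879  0.072 ]
-0.0001801082311243481 0.33645930234342813
```

View pics/c5.png

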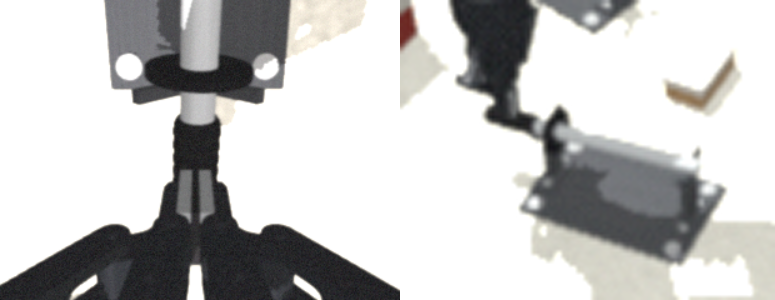

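The fingers shut above the handle, so the real fingertips stand about 30 mm higher than the reported TCP suggests. I'll open, go 30 mm lower and close again, watching the force.

carry_out --moves '[{"x": 0, "y": 0, "z": 0, "turn": 0}, {"x": 0, "y": 0, "z": 0, "turn": 0}, {"x": 0, "y": 0, "z": 0, "turn": 0}, {"x": 0, "y": 0, "z": 0, "turn": 0}, {"x": 0, "y": 0, "z": 0, "turn": 0}, {"x": 0, "y": 0, "z": 0, "turn": 0}, {"x": 0, "y": 0, "z": 0.2, "turn": 0}, {"x": 0, "y": 0, "z": 0.2, "turn": 0}]' --grip 70

```text
t: 7.5
tool_pos: [0.533, -0.3894, 0.0419]
tool_rot: [1.936, 2.474, 0.0]
contact_force: [0.6, 0.1, -0.2]
opening: 0.0696
grip_force: 0.0
```

carry_out --moves '[{"x": 0, "y": 0, "z": 0.2, "turn": 0}, {"x": 0, "y": 0, "z": 0.2, "turn": 0}, {"x": 0, "y": 0, "z": 0.2, "turn": 0}, {"x": 0, "y": 0, "z": 0.2, "turn": 0}, {"x": 0, "y": 0, "z": 0, "turn": 0}, {"x": 0, "y": 0, "z": 0, "turn": 0}, {"x": 0, "y": 0, "z": 0, "turn": 0}, {"x": 0, "y": 0, "z": 0, "turn": 0}]'

```text
t: 8.3
tool_pos: [0.5331, -0.3896, 0.0227]
tool_rot: [1.935, 2.474, -0.0]
contact_force: [0.1, -0.6, 0.3]
opening: 0.0699
grip_force: 0.0
```

carry_out --moves '[{"x": 0, "y": 0, "z": 0, "turn": 0}, {"x": 0, "y": 0, "z": 0, "turn": 0}, {"x": 0, "y": 0, "z": 0, "turn": 0}, {"x": 0, "y": 0, "z": 0, "turn": 0}, {"x": 0, "y": 0, "z": 0, "turn": 0}, {"x": 0, "y": 0, "z": 0, "turn": 0}, {"x": 0, "y": 0, "z": 0, "turn": 0}, {"x": 0, "y": 0, "z": 0, "turn": 0}]' --grip 5 --newtons 90

```text
t: 9.1
tool_pos: [0.5334, -0.3894, 0.0226]
tool_rot: [1.935, 2.474, 0.001]
contact_force: [1.6, 0.8, 1.6]
opening: 0.0197
grip_force: 87.8
```

Now it holds something (87.8 N), but the opening is 19.7 mm instead of 22 mm. The pads seem to be gripping above the axis, so I'll re-grip 15 mm lower.

carry_out --moves '[{"x": 0, "y": 0, "z": 0, "turn": 0}, {"x": 0, "y": 0, "z": 0, "turn": 0}, {"x": 0, "y": 0, "z": 0, "turn": 0}, {"x": 0, "y": 0, "z": 0.12, "turn": 0}, {"x": 0, "y": 0, "z": 0.12, "turn": 0}, {"x": 0, "y": 0, "z": 0.12, "turn": 0}, {"x": 0, "y": 0, "z": 0.12, "turn": 0}, {"x": 0, "y": 0, "z": 0.12, "turn": 0}]' --grip 45

```text
t: 9.9
tool_pos: [0.5328, -0.3893, 0.0068]
tool_rot: [-1.936, -2.474, -0.0]
contact_force: [-0.5, 0.5, -0.3]
opening: 0.045
grip_force: 0.0
```

carry_out --moves '[{"x": 0, "y": 0, "z": 0, "turn": 0}, {"x": 0, "y": 0, "z": 0, "turn": 0}, {"x": 0, "y": 0, "z": 0, "turn": 0}, {"x": 0, "y": 0, "z": 0, "turn": 0}, {"x": 0, "y": 0, "z": 0, "turn": 0}, {"x": 0, "y": 0, "z": 0, "turn": 0}, {"x": 0, "y": 0, "z": 0, "turn": 0}, {"x": 0, "y": 0, "z": 0, "turn": 0}]' --grip 5 --newtons 90

```text
t: 10.7
tool_pos: [0.5331, -0.3894, 0.0074]
tool_rot: [1.936, 2.474, 0.0]
contact_force: [1.2, 0.5, 1.1]
opening: 0.019
grip_force: 87.1
```

```bash
python3 - <<'E'
from h import *
w=ctrl.get_image('wrist')[:,:,::-1][100:340,100:420]
s=ctrl.get_image('scene')[:,:,::-1][125:205,165:265]
w=cv2.convertScaleAbs(w,alpha=2,beta=20);s=cv2.convertScaleAbs(s,alpha=1.6,beta=10)
cv2.imwrite('pics/c6.png',np.hstack([cv2.resize(w,(400,300)),cv2.resize(s,(375,300),interpolation=2)]))
E
```

```text
(no output)
```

View pics/c6.png

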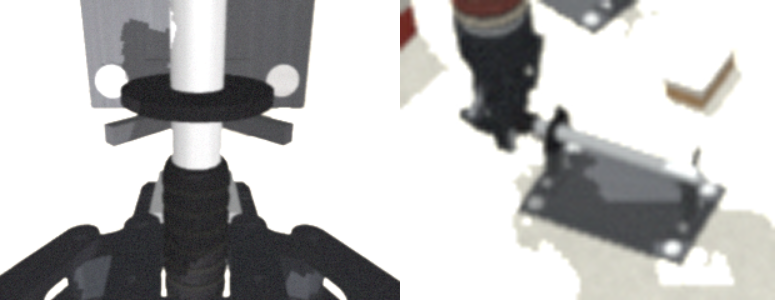

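Here the handle covers the pads, so they now grip slightly below its axis. I'll set them 7 mm higher, midway between the two grips.

carry_out --moves '[{"x": 0, "y": 0, "z": 0, "turn": 0}, {"x": 0, "y": 0, "z": 0, "turn": 0}, {"x": 0, "y": 0, "z": 0, "turn": 0}, {"x": 0, "y": 0, "z": -0.1, "turn": 0}, {"x": 0, "y": 0, "z": -0.1, "turn": 0}, {"x": 0, "y": 0, "z": -0.1, "turn": 0}, {"x": 0, "y": 0, "z": 0, "turn": 0}, {"x": 0, "y": 0, "z": 0, "turn": 0}]' --grip 40

```text
t: 11.6
tool_pos: [0.533, -0.3895, 0.015]
tool_rot: [1.936, 2.474, -0.0]
contact_force: [-1.2, -0.7, -0.1]
opening: 0.0397
grip_force: 0.0
```

carry_out --moves '[{"x": 0, "y": 0, "z": 0, "turn": 0}, {"x": 0, "y": 0, "z": 0, "turn": 0}, {"x": 0, "y": 0, "z": 0, "turn": 0}, {"x": 0, "y": 0, "z": 0, "turn": 0}, {"x": 0, "y": 0, "z": 0, "turn": 0}, {"x": 0, "y": 0, "z": 0, "turn": 0}, {"x": 0, "y": 0, "z": 0, "turn": 0}, {"x": 0, "y": 0, "z": 0, "turn": 0}]' --grip 5 --newtons 90

```text
t: 12.4
tool_pos: [0.5332, -0.3893, 0.0148]
tool_rot: [1.936, 2.474, 0.001]
contact_force: [2.9, 1.9, 2.2]
opening: 0.0202
grip_force: 87.7
```

carry_out --moves '[{"x": 0, "y": 0, "z": -0.3, "turn": 0}, {"x": 0, "y": 0, "z": -0.6, "turn": 0}, {"x": 0, "y": 0, "z": -1, "turn": 0}, {"x": 0, "y": 0, "z": -1, "turn": 0}, {"x": 0, "y": 0, "z": -1, "turn": 0}, {"x": 0, "y": 0, "z": -1, "turn": 0}, {"x": 0, "y": 0, "z": -1, "turn": 0}, {"x": 0, "y": 0, "z": -1, "turn": 0}]'

```text
t: 13.2
tool_pos: [0.5323, -0.3896, 0.1893]
tool_rot: [1.936, 2.474, -0.001]
contact_force: [1.4, 0.0, -1.1]
opening: 0.0203
grip_force: 87.7
```

```bash
python3 - <<'E'
from l import *
look('w7',['spindle_grip','spindle_tip'],[.25,.25])
plan((.50,.13,.19),1.60,24)
E
```

```text
spindle_grip [255.2 276.1] 0.89 [ 0.5304 -0.3842  0.25  ]
t 13.35 from [ 0.5337 -0.3906  0.1905] yaw 1.8137 tilt z [ 0.0036 -0.004  -1.    ] F [ 0.7 -0.1 -1.3] open 0.02036038548861284 q [-0.74  0.14  1.54 -0.    1.45 -0.99]
[ {"x":0.86,"y":0.15,"z":0,"turn":0.009},{"x":0.85,"y":0.15,"z":0,"turn":0.009},{"x":0.86,"y":0.14,"z":0,"turn":0.009},{"x":0.86,"y":0.13,"z":0,"turn":0.009},{"x":0.86,"y":0.12,"z":0,"turn":0.009},{"x":0.86,"y":0.12,"z":0,"turn":0.008},{"x":0.87,"y":0.11,"z":0.01,"turn":0.009},{"x":0.86,"y":0.1,"z":-0,"turn":0.009} ]
[ {"x":0.86,"y":0.09,"z":-0,"turn":0.009},{"x":0.87,"y":0.09,"z":-0,"turn":0.009},{"x":0.87,"y":0.07,"z":-0,"turn":0.009},{"x":0.86,"y":0.07,"z":-0,"turn":0.009},{"x":0.87,"y":0.07,"z":0,"turn":0.009},{"x":0.87,"y":0.05,"z":0,"turn":0.009},{"x":0.87,"y":0.05,"z":0,"turn":0.009},{"x":0.86,"y":0.03,"z":0,"turn":0.008} ]
[ {"x":0.87,"y":0.04,"z":0,"turn":0.009},{"x":0.87,"y":0.02,"z":0,"turn":0.009},{"x":0.87,"y":0.02,"z":0.01,"turn":0.009},{"x":0.87,"y":0,"z":-0,"turn":0.009},{"x":0.87,"y":0,"z":-0,"turn":0.009},{"x":0.87,"y":-0,"z":-0,"turn":0.009},{"x":0.87,"y":-0.02,"z":-0,"turn":0.009},{"x":0.87,"y":-0.02,"z":-0,"turn":0.009} ]
end [0.5001 0.13   0.19  ] 1.5997
```

carry_out --moves '[{"x": 0.86, "y": 0.15, "z": 0, "turn": 0.009}, {"x": 0.85, "y": 0.15, "z": 0, "turn": 0.009}, {"x": 0.86, "y": 0.14, "z": 0, "turn": 0.009}, {"x": 0.86, "y": 0.13, "z": 0, "turn": 0.009}, {"x": 0.86, "y": 0.12, "z": 0, "turn": 0.009}, {"x": 0.86, "y": 0.12, "z": 0, "turn": 0.008}, {"x": 0.87, "y": 0.11, "z": 0.01, "turn": 0.009}, {"x": 0.86, "y": 0.1, "z": 0, "turn": 0.009}]'

```text
t: 14.15
tool_pos: [0.5203, -0.2145, 0.1846]
tool_rot: [-2.021, -2.401, 0.002]
contact_force: [0.7, 0.1, -0.8]
opening: 0.0198
grip_force: 87.8
```

carry_out --moves '[{"x": 0.86, "y": 0.09, "z": 0, "turn": 0.009}, {"x": 0.87, "y": 0.09, "z": 0, "turn": 0.009}, {"x": 0.87, "y": 0.07, "z": 0, "turn": 0.009}, {"x": 0.86, "y": 0.07, "z": 0, "turn": 0.009}, {"x": 0.87, "y": 0.07, "z": 0, "turn": 0.009}, {"x": 0.87, "y": 0.05, "z": 0, "turn": 0.009}, {"x": 0.87, "y": 0.05, "z": 0, "turn": 0.009}, {"x": 0.86, "y": 0.03, "z": 0, "turn": 0.008}]'

```text
t: 14.95
tool_pos: [0.5088, -0.0415, 0.1847]
tool_rot: [-2.105, -2.328, 0.003]
contact_force: [-0.2, -0.9, -1.1]
opening: 0.0199
grip_force: 87.8
```

carry_out --moves '[{"x": 0.87, "y": 0.04, "z": 0, "turn": 0.009}, {"x": 0.87, "y": 0.02, "z": 0, "turn": 0.009}, {"x": 0.87, "y": 0.02, "z": 0.01, "turn": 0.009}, {"x": 0.87, "y": 0, "z": 0, "turn": 0.009}, {"x": 0.87, "y": 0, "z": 0, "turn": 0.009}, {"x": 0.87, "y": 0, "z": 0, "turn": 0.009}, {"x": 0.87, "y": -0.02, "z": 0, "turn": 0.009}, {"x": 0.87, "y": -0.02, "z": 0, "turn": 0.009}]'

```text
t: 15.75
tool_pos: [0.4977, 0.1318, 0.1845]
tool_rot: [-2.188, -2.252, 0.005]
contact_force: [-0.7, -0.1, -0.0]
opening: 0.0199
grip_force: 87.8
```

```bash
python3 - <<'E'
from l import *
look('w8',['tray','roll0','spindle_tip','spindle'],[0,.044,.25,.25])
plan((.50,.13,.19),1.60,8)
s=ctrl.get_image('scene')[:,:,::-1]
for q in('spindle_grip','spindle_tip'):print(q,[(d['pixel'],d['confidence']) for d in ctrl.mark_of('scene',q)])
a=cv2.imread('pics/w8.png')[0:384,56:456]
cv2.imwrite('pics/c8.png',np.hstack([a,cv2.resize(s[150:278,250:384],(402,384),interpolation=2)]))
E
```

```text
roll0 [340.5 177.1] 0.55 [0.5931 0.1349 0.044 ]
spindle_tip [114.8  52.6] 0.55 [0.4486 0.2248 0.25  ]
spindle [260.9 172.6] 0.83 [0.4981 0.1858 0.25  ]
t 16.0 from [0.4985 0.1307 0.1854] yaw 1.5999 tilt z [-2.1e-03 -9.0e-04 -1.0e+00] F [-1.   0.2 -0.6] open 0.02037009831094618 q [ 0.11 -0.2   1.88 -0.    1.46  0.08]
[ {"x":-0,"y":0.01,"z":-0.02,"turn":-0},{"x":-0.01,"y":0,"z":-0.03,"turn":-0},{"x":-0,"y":0.01,"z":-0.02,"turn":-0},{"x":-0,"y":0.01,"z":-0.02,"turn":-0},{"x":-0.01,"y":0.01,"z":-0.02,"turn":-0},{"x":-0,"y":0,"z":-0.03,"turn":-0},{"x":-0.01,"y":0.01,"z":-0.02,"turn":-0},{"x":0,"y":0.01,"z":-0.02,"turn":-0} ]
end [0.5    0.13   0.1899] 1.5999
spindle_grip [([322.7, 183.4], 0.93), ([360.1, 243.3], 0.52)]
spindle_tip []
```

View pics/c8.png

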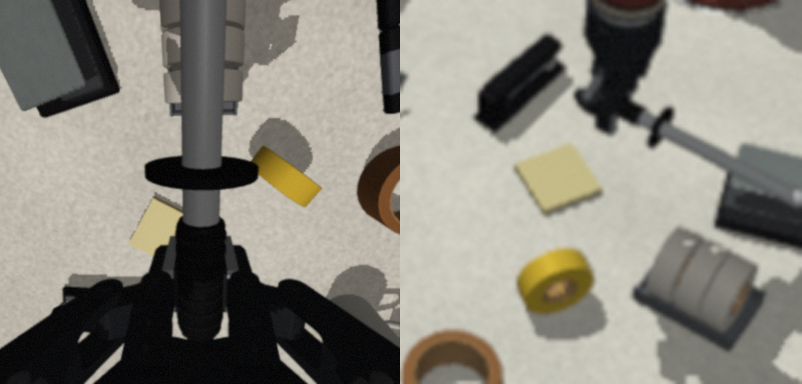

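The wrist view shows the spindle held level over the tray. The rolls span columns ~219–299 and the tray's near end is at row ~110, nearly in line with the rod at column ~258. In the scene view the rolls stand in the tray at ~(365,240). I've now used all ten views, so from here I go by numbers alone.

```bash
python3 - <<'E'
from h import *
cm=cam('wrist');g=cv2.GaussianBlur(cv2.imread('pics/w8.png',0),(3,3),0).astype(float)
for r in (8,20,30,45,55,70,80,90,97,104,110,114,118):
    print(r,'L',g[r,208:236:2].astype(int).tolist(),'R',g[r,280:308:2].astype(int).tolist())
for r in (30,60,90,130,205):
    print('rod',r,g[r,228:290:3].astype(int).tolist())
E
python3 - <<'E'
from h import *
t=cam('top');g=cv2.cvtColor(ctrl.get_image('top'),cv2.COLOR_RGB2GRAY)
E
```

```text
8 L [116, 115, 113, 105, 78, 73, 77, 81, 85, 87, 90, 91, 93, 91] R [76, 89, 101, 102, 102, 101, 97, 96, 94, 90, 89, 103, 106, 105]
20 L [185, 185, 183, 180, 128, 77, 77, 81, 84, 88, 89, 90, 89, 84] R [74, 75, 82, 86, 90, 93, 94, 93, 91, 88, 92, 109, 112, 110]
30 L [192, 196, 191, 182, 160, 112, 96, 94, 88, 86, 86, 91, 92, 92] R [80, 99, 105, 103, 102, 101, 99, 95, 88, 81, 98, 110, 110, 110]
45 L [186, 184, 186, 190, 178, 128, 116, 98, 83, 85, 88, 91, 98, 138] R [82, 101, 104, 103, 102, 100, 99, 95, 92, 89, 94, 105, 109, 113]
55 L [186, 183, 180, 181, 179, 142, 119, 118, 88, 85, 88, 90, 93, 93] R [85, 102, 104, 102, 100, 99, 97, 94, 92, 89, 103, 114, 116, 113]
70 L [180, 181, 181, 184, 184, 181, 182, 165, 95, 56, 61, 70, 76, 78] R [90, 101, 101, 99, 95, 92, 87, 91, 100, 103, 108, 110, 138, 183]
80 L [182, 183, 182, 183, 185, 172, 124, 119, 131, 133, 107, 91, 90, 93] R [94, 106, 105, 104, 102, 101, 98, 95, 91, 100, 146, 181, 186, 183]
90 L [183, 180, 182, 184, 189, 185, 141, 120, 132, 140, 149, 154, 135, 102] R [97, 105, 103, 103, 102, 100, 97, 94, 92, 133, 186, 194, 189, 188]
97 L [18
[... 504 characters left out ...]
6, 118, 112, 100, 130, 183, 195, 194, 191, 188, 188, 187]
118 L [187, 182, 175, 176, 179, 183, 185, 185, 181, 176, 175, 179, 181, 181] R [183, 186, 189, 197, 194, 186, 182, 185, 189, 193, 191, 188, 189, 190]
rod 30 [86, 92, 92, 64, 67, 73, 77, 79, 85, 94, 103, 107, 101, 93, 88, 85, 82, 77, 99, 103, 102]
rod 60 [88, 90, 90, 65, 67, 73, 76, 79, 85, 94, 101, 107, 99, 93, 88, 86, 82, 77, 84, 88, 90]
rod 90 [149, 150, 102, 69, 66, 73, 76, 80, 85, 93, 100, 103, 97, 91, 88, 83, 80, 88, 105, 102, 102]
rod 130 [190, 188, 184, 125, 66, 74, 77, 79, 85, 92, 96, 97, 93, 90, 86, 82, 84, 177, 192, 184, 184]
rod 205 [88, 104, 112, 139, 68, 71, 77, 81, 85, 90, 92, 91, 90, 88, 84, 83, 156, 191, 192, 192, 191]
```

```bash
python3 - <<'E'
from h import *
cm=cam('wrist')
for p,z in [((226.5,110),.012),((291.7,110),.012),((226.5,116),0),((292,116),0),((219.5,90),.044),((297.7,90),.044),((216.3,20),.044),((300,20),.044),((218,45),.044),((299.7,45),.044)]:print(p,z,np.round(at_z(cm,p,z)[:2],4))
print('rod');
for p in [(255.2,30),(256.5,90),(257,130),(257.5,205)]:print(np.round(at_z(cm,p,.243)[:2],4))
t=cam('top');im=ctrl.get_image('top');g=cv2.GaussianBlur(cv2.cvtColor(im,cv2.COLOR_RGB2GRAY),(3,3),0)
top0=cv2.imread('pics/top0.png',0)
for c in range(126,174,4):print(c,top0[188:226,c].tolist()[::2])
E
```

```text
(226.5, 110) 0.012 [0.4625 0.2023]
(291.7, 110) 0.012 [0.5389 0.2044]
(226.5, 116) 0 [0.4613 0.1951]
(292, 116) 0 [0.5413 0.1973]
(219.5, 90) 0.044 [0.4586 0.2225]
(297.7, 90) 0.044 [0.5399 0.2247]
(216.3, 20) 0.044 [0.4564 0.2853]
(300, 20) 0.044 [0.5372 0.2875]
(218, 45) 0.044 [0.4577 0.2639]
(299.7, 45) 0.044 [0.5386 0.2662]
rod
[0.4959 0.2335]
[0.4969 0.2139]
[0.4975 0.1994]
[0.4987 0.1682]
126 [170, 165, 172, 171, 170, 168, 171, 170, 171, 170, 170, 170, 169, 166, 169, 171, 170, 169, 168]
130 [168, 171, 170, 170, 169, 149, 118, 118, 116, 120, 118, 116, 117, 116, 159, 167, 170, 172, 167]
134 [169, 172, 173, 169, 142, 136, 151, 163, 171, 173, 162, 154, 145, 132, 112, 107, 154, 167, 168]
138 [169, 168, 167, 167, 124, 145, 157, 164, 172, 174, 169, 164, 157, 149, 134, 106, 135, 170, 169]
142 [169, 171, 172, 166, 122, 100, 106, 122, 120, 123, 112, 106, 120, 138, 134, 101, 155, 168, 169]
146 [171, 170, 170, 169, 133, 150, 158, 166, 173, 173, 168, 162, 155, 145, 130, 95, 169, 170, 170]
150 [168, 167, 168, 168, 130, 145, 154, 159, 164, 168, 166, 162, 156, 147, 130, 100, 167, 164, 165]
154 [173, 169, 171, 158, 138, 152, 161, 170, 173, 171, 165, 159, 152, 137, 97, 98, 171, 166, 170]
158 [173, 171, 167, 136, 138, 152, 162, 169, 175, 172, 168, 160, 153, 143, 125, 99, 166, 167, 167]
162 [167, 168, 169, 147, 109, 113, 104, 104, 126, 120, 121, 108, 115, 127, 121, 114, 168, 167, 166]
166 [166, 169, 170, 173, 86, 102, 103, 103, 105, 104, 104, 104, 105, 105, 103, 113, 167, 165, 167]
170 [169, 170, 169, 170, 168, 170, 170, 172, 169, 156, 155, 156, 147, 145, 143, 156, 166, 163, 162]
```

```bash
python3 -c "
from h import *
plan((.5074,-.025,.187),1.60,8)"
```

```text
t 16.25 from [0.4992 0.1306 0.1866] yaw 1.5988 tilt z [-1.e-04 -2.e-04 -1.e+00] F [ 0.1  0.7 -0.3] open 0.020227219322903056 q [ 0.11 -0.2   1.88 -0.    1.46  0.08]
[ {"x":-0.78,"y":0.02,"z":-0,"turn":-0},{"x":-0.78,"y":0.02,"z":-0,"turn":-0},{"x":-0.78,"y":0.02,"z":-0.01,"turn":-0},{"x":-0.78,"y":0.02,"z":0,"turn":-0.001},{"x":-0.77,"y":0.01,"z":-0,"turn":0},{"x":-0.78,"y":0.02,"z":-0,"turn":0},{"x":-0.78,"y":0.02,"z":-0,"turn":-0},{"x":-0.78,"y":0.02,"z":-0.01,"turn":-0} ]
end [ 0.5074 -0.025   0.1871] 1.5998
```

carry_out --moves '[{"x": -0.78, "y": 0.02, "z": 0, "turn": 0}, {"x": -0.78, "y": 0.02, "z": 0, "turn": 0}, {"x": -0.78, "y": 0.02, "z": 0, "turn": 0}, {"x": -0.78, "y": 0.02, "z": 0, "turn": 0}, {"x": -0.78, "y": 0.02, "z": 0, "turn": 0}, {"x": -0.78, "y": 0.02, "z": 0, "turn": 0}, {"x": -0.78, "y": 0.02, "z": 0, "turn": 0}, {"x": -0.78, "y": 0.02, "z": 0, "turn": 0}]'

```text
t: 17.05
tool_pos: [0.5077, -0.0258, 0.1868]
tool_rot: [2.19, 2.252, 0.0]
contact_force: [-0.1, 0.5, -1.7]
opening: 0.0198
grip_force: 87.8
```

carry_out --moves '[{"x": 0, "y": 0, "z": 0.95, "turn": 0}, {"x": 0, "y": 0, "z": 0.95, "turn": 0}, {"x": 0, "y": 0, "z": 0.95, "turn": 0}, {"x": 0, "y": 0, "z": 0.95, "turn": 0}, {"x": 0, "y": 0, "z": 0.95, "turn": 0}, {"x": 0, "y": 0, "z": 0.95, "turn": 0}, {"x": 0, "y": 0, "z": 0.6, "turn": 0}, {"x": 0, "y": 0, "z": 0.4, "turn": 0}]'

```text
t: 17.85
tool_pos: [0.5071, -0.0247, 0.0179]
tool_rot: [-2.189, -2.252, 0.001]
contact_force: [-0.4, 0.3, -0.7]
opening: 0.02
grip_force: 87.8
```

```bash
python3 - <<'E'
from h import *
s=cam('scene');t=cam('top')
g=cv2.cvtColor(ctrl.get_image('scene'),cv2.COLOR_RGB2BGR);cv2.imwrite('pics/s9.png',g)
h=cv2.cvtColor(ctrl.get_image('top'),cv2.COLOR_RGB2BGR);cv2.imwrite('pics/t9.png',h)
o=ctrl.get_obs();p=np.array(o['tool_pos']);g0=p+[.002,0,.056]
for q in('spindle_grip','spindle_tip','spindle'):
    a=ctrl.mark_of('scene',q);b=ctrl.mark_of('top',q)
    print(q,[(np.round(d['pixel'],1),round(d['confidence'],2)) for d in a],[(np.round(d['pixel'],1),round(d['confidence'],2)) for d in b])
d=np.array([-.043,.999,0])
for n,l in(('grip',.0),('orig',.053),('tip',.215)):print(n,proj(s,g0+d*l),proj(t,g0+d*l))
print('roll near core',proj(s,(.4996,.216,.044)),proj(t,(.4996,.216,.044)))
plan((.5045,.05,-.011),1.60,8)
E
```

```text
spindle_grip [(array([287.3, 205.7]), 0.44)] []
spindle_tip [(array([334.3, 227.5]), 0.92)] [(array([168.4, 203. ]), 0.46)]
spindle [(array([278. , 200.2]), 0.46)] [(array([214.3, 198.2]), 0.52)]
grip [277.22013678 197.72375032] [232.05127154 200.33493396]
orig [290.28713531 204.70007654] [216.12805429 201.29777675]
tip [332.25668311 227.10880492] [167.73371502 204.22320439]
roll near core [338.04127423 236.43231966] [161.89586229 205.39957868]
t 18.25 from [ 0.5087 -0.0247  0.0205] yaw 1.5999 tilt z [ 2.2e-03 -4.0e-04 -1.0e+00] F [-0.8 -0.4 -0.7] open 0.01984784012955312 q [-0.19 -0.03  2.03  0.    1.15 -0.22]
[ {"x":0.37,"y":-0.01,"z":0.16,"turn":-0},{"x":0.38,"y":-0.01,"z":0.15,"turn":-0},{"x":0.37,"y":-0.01,"z":0.16,"turn":-0},{"x":0.38,"y":-0.01,"z":0.16,"turn":-0},{"x":0.37,"y":-0.01,"z":0.16,"turn":-0},{"x":0.37,"y":-0.01,"z":0.15,"turn":-0},{"x":0.38,"y":-0.01,"z":0.16,"turn":-0},{"x":0.37,"y":-0.01,"z":0.16,"turn":-0} ]
end [ 0.5046  0.0499 -0.011 ] 1.5999
```

carry_out --moves '[{"x": 0, "y": 0, "z": 0.3, "turn": 0}, {"x": 0, "y": 0, "z": 0.3, "turn": 0}, {"x": 0, "y": 0, "z": 0.3, "turn": 0}, {"x": 0, "y": 0, "z": 0.3, "turn": 0}, {"x": 0.4, "y": -0.01, "z": 0, "turn": 0}, {"x": 0.4, "y": 0, "z": 0, "turn": 0}, {"x": 0.4, "y": -0.01, "z": 0, "turn": 0}, {"x": 0.4, "y": 0, "z": 0, "turn": 0}]'

```text
t: 19.05
tool_pos: [0.5063, 0.0165, -0.0104]
tool_rot: [2.188, 2.254, 0.001]
contact_force: [0.3, -0.1, -0.1]
opening: 0.0204
grip_force: 87.8
```

```bash
python3 - <<'E'
from h import *
s=cam('scene');o=ctrl.get_obs();p=np.array(o['tool_pos']);print(p,o['contact_force'],o['wrist_torque'])
d=np.array([-.043,.999,0]);g0=p+[.002,0,.056]
ctrl.get_image('scene')
for q in('spindle_tip','roll0'):print(q,[(np.round(e['pixel'],1),round(e['confidence'],2)) for e in ctrl.mark_of('scene',q)])
print(proj(s,g0+d*.215),[proj(s,(.4992-.041*(y-.2236),y,.044)) for y in(.23,.265,.30)])
E
```

```text
[ 0.50630687  0.01652788 -0.01040923] [ 0.28241849 -0.05329415 -0.10133892] [-0.04228185  0.01740342 -0.04443892]
spindle_tip [(array([344.4, 239.2]), 0.77)]
roll0 [(array([300.5, 241.7]), 0.8), (array([358.3, 245.1]), 0.76), (array([348.9, 241.1]), 0.66), (array([344.4, 240.5]), 0.59), (array([348.7, 250.9]), 0.55), (array([298.2, 209.9]), 0.49)]
[342.19739966 238.39964294] [array([341.8171907 , 238.45147194]), array([351.32589073, 243.60079013]), array([360.98683647, 248.83242625])]
```

carry_out --moves '[{"x": 0.33, "y": 0, "z": 0, "turn": 0}, {"x": 0.33, "y": -0.01, "z": 0, "turn": 0}, {"x": 0.33, "y": 0, "z": 0, "turn": 0}, {"x": 0.33, "y": 0, "z": 0, "turn": 0}, {"x": 0.33, "y": -0.01, "z": 0, "turn": 0}, {"x": 0.33, "y": 0, "z": 0, "turn": 0}, {"x": 0.33, "y": 0, "z": 0, "turn": 0}, {"x": 0.33, "y": -0.01, "z": 0, "turn": 0}]'

```text
t: 20.0
tool_pos: [0.5034, 0.0821, -0.0108]
tool_rot: [-2.189, -2.253, 0.0]
contact_force: [-0.2, -0.9, -0.5]
opening: 0.0202
grip_force: 87.8
```

```bash
python3 - <<'E'
from h import *
o=ctrl.get_obs();print(o['tool_pos'],o['contact_force'],o['wrist_torque'])
E
```

```text
[ 0.50337561  0.08207715 -0.01079302] [-0.19625584 -0.93830543 -0.5090959 ] [-0.07331192 -0.05968242  0.01422912]
```

No contact so far, so I'll insert the rest of the way.

carry_out --moves '[{"x": 0.34, "y": 0, "z": 0, "turn": 0}, {"x": 0.34, "y": -0.01, "z": 0, "turn": 0}, {"x": 0.34, "y": 0, "z": 0, "turn": 0}, {"x": 0.34, "y": 0, "z": 0, "turn": 0}, {"x": 0.34, "y": -0.01, "z": 0, "turn": 0}, {"x": 0.34, "y": 0, "z": 0, "turn": 0}, {"x": 0.34, "y": 0, "z": 0, "turn": 0}, {"x": 0.27, "y": -0.01, "z": 0, "turn": 0}]'

```text
t: 20.8
tool_pos: [0.5007, 0.1483, -0.0108]
tool_rot: [-2.189, -2.254, -0.0]
contact_force: [0.7, -0.1, -0.7]
opening: 0.0199
grip_force: 87.8
```

```bash
python3 - <<'E'
from h import *
o=ctrl.get_obs();p=np.array(o['tool_pos']);print(p,o['contact_force'],o['wrist_torque'])
for c in('scene','top'):
    k=cam(c);cv2.imwrite(f'pics/{c}10.png',ctrl.get_image(c)[:,:,::-1])
    for q in('spindle_tip','spindle','roll0'):print(c,q,[(np.round(e['pixel'],1),round(e['confidence'],2)) for e in ctrl.mark_of(c,q)])
    d=np.array([-.043,.999,0]);g0=p+[.002,0,.056]
    print('tip',proj(k,g0+d*.215),'orig',proj(k,g0+d*.053))
# wrist: darkness profile along the axis for flange / rolls
cm=cam('wrist');w=ctrl.get_image('wrist');g=cv2.cvtColor(w,cv2.COLOR_RGB2GRAY);cv2.imwrite('pics/w10.png',w[:,:,::-1])
for c in(215,225,235,300):print(c,g[0:240:6,c].tolist())
for l in(.053,.057,.065,.07):print(l,proj(cm,p+[.002,0,.056]+d*l), 'top of roll',proj(cm,np.append((p+d*l)[:2],.085)))
E
```

```text
[ 0.50070468  0.14832931 -0.01078787] [ 0.65701692 -0.12745765 -0.65741567] [-0.07506896  0.00895335  0.03641301]
scene spindle_tip [(array([380.8, 259. ]), 0.72)]
scene spindle [(array([332.1, 232. ]), 0.65)]
scene roll0 [(array([349.1, 246.5]), 0.75), (array([300.3, 244.8]), 0.73), (array([359. , 244.9]), 0.6), (array([346.2, 238.2]), 0.48)]
tip [378.86928597 258.26647127] orig [334.11163101 234.13415807]
top spindle_tip [(array([117. , 206.3]), 0.48), (array([138.9, 205.3]), 0.25)]
top spindle [(array([159.4, 206.9]), 0.36)]
top roll0 [(array([136. , 205.5]), 0.6), (array([149.7, 206.5]), 0.48), (array([160.8, 204.4]), 0.44)]
tip [119.62738109 207.84569225] orig [166.0986814  205.04366419]
215 [125, 79, 71, 80, 71, 72, 67, 123, 125, 126, 123, 123, 125, 125, 123, 124, 123, 126, 124, 124, 122, 123, 124, 122, 125, 117, 51, 9, 6, 7, 7, 108, 122, 123, 122, 203, 197, 206, 208, 205]
225 [125, 74, 72, 76, 71, 69, 76, 122, 128, 129, 127, 127, 129, 128, 129, 129, 128, 128, 130, 130, 128, 130, 128, 125, 122, 121, 42, 9, 3, 3, 9, 15, 132, 132, 163, 135, 137, 140, 128, 209]
235 [130, 75, 73, 75, 74, 61, 112, 128, 134, 132, 131, 132, 134, 131, 130, 133, 133, 130, 132, 131, 129, 129, 129, 128, 128, 122, 19, 2, 1, 10, 12, 9, 124, 128, 124, 122, 112, 7, 7, 7]
300 [125, 74, 70, 81, 74, 74, 63, 136, 137, 135, 134, 135, 135, 136, 134, 134, 133, 131, 130, 128, 128, 126, 126, 129, 128, 88, 56, 2, 6, 1, 7, 102, 129, 126, 129, 126, 125, 168, 191, 211]
0.053 [259.30217314 167.20710864] top of roll [253.72656001 197.58329101]
0.057 [259.19879271 157.49478806] top of roll [253.47899351 183.48321786]
0.065 [258.98550747 137.40286688] top of roll [252.95766702 153.83500587]
0.07 [258.8475352  124.36646894] top of roll [252.61246335 134.23543149]
```

carry_out --moves '[{"x": 0, "y": 0, "z": 0, "turn": 0}, {"x": 0, "y": 0, "z": -0.1, "turn": 0}, {"x": 0, "y": 0, "z": -0.2, "turn": 0}, {"x": 0, "y": 0, "z": -0.2, "turn": 0}, {"x": 0, "y": 0, "z": -0.2, "turn": 0}, {"x": 0, "y": 0, "z": -0.2, "turn": 0}, {"x": 0, "y": 0, "z": -0.2, "turn": 0}, {"x": 0, "y": 0, "z": -0.2, "turn": 0}]' --grip 5 --newtons 115

```text
t: 22.05
tool_pos: [0.5006, 0.1475, 0.0221]
tool_rot: [-2.189, -2.254, 0.0]
contact_force: [0.0, -0.4, -3.1]
opening: 0.02
grip_force: 112.2
```

carry_out --moves '[{"x": 0, "y": 0, "z": -0.3, "turn": 0}, {"x": 0, "y": 0, "z": -0.4, "turn": 0}, {"x": 0, "y": 0, "z": -0.5, "turn": 0}, {"x": 0, "y": 0, "z": -0.5, "turn": 0}, {"x": 0, "y": 0, "z": -0.5, "turn": 0}, {"x": 0, "y": 0, "z": -0.5, "turn": 0}, {"x": 0, "y": 0, "z": -0.4, "turn": 0}, {"x": 0, "y": 0, "z": -0.3, "turn": 0}]'

```text
t: 22.85
tool_pos: [0.5011, 0.1476, 0.108]
tool_rot: [2.188, 2.253, 0.001]
contact_force: [0.3, -0.4, -2.8]
opening: 0.0197
grip_force: 112.2
```

```bash
python3 - <<'E'
from h import *
o=ctrl.get_obs();p=np.array(o['tool_pos']);print(p,o['contact_force'],o['wrist_torque'])
d=np.array([-.043,.999,0]);g0=p+[.002,0,.056]
for c in('scene','top'):
    k=cam(c);cv2.imwrite(f'pics/{c}11.png',ctrl.get_image(c)[:,:,::-1])
    for q in('spindle_tip','spindle_grip','roll0'):print(c,q,[(np.round(e['pixel'],1),round(e['confidence'],2)) for e in ctrl.mark_of(c,q)])
    print('tip',proj(k,g0+d*.215),'grip',proj(k,g0),'rolls',[np.round(proj(k,g0+d*l-[0,0,.011]),1) for l in (.08,.115,.15)])
cm=cam('wrist');w=ctrl.get_image('wrist');g=cv2.GaussianBlur(cv2.cvtColor(w,cv2.COLOR_RGB2GRAY),(3,3),0);cv2.imwrite('pics/w11.png',w[:,:,::-1])
for r in range(100,236,8):print(r,g[r,222:298:4].tolist())
E
```

```text
[0.50110024 0.14762516 0.10802753] [ 0.25403801 -0.39663599 -2.79155858] [-0.28319144 -0.03073089  0.08502221]
scene spindle_tip [(array([384.4, 236.5]), 0.75)]
scene spindle_grip []
scene roll0 [(array([301.8, 241.7]), 0.93), (array([351.3, 225.7]), 0.76), (array([364.5, 224.7]), 0.73), (array([346.2, 221. ]), 0.57)]
tip [385.46803475 236.57734409] grip [322.87901053 204.13750561] rolls [array([345., 218.]), array([355.1, 223.2]), array([365.3, 228.6])]
top spindle_tip [(array([108.2, 205.7]), 0.51)]
top spindle_grip []
top roll0 [(array([131.5, 203.7]), 0.81), (array([152.5, 199.1]), 0.48), (array([184.9, 175.6]), 0.46)]
tip [108.53916602 203.46276813] grip [175.91672672 199.34033876] rolls [array([151.4, 201.3]), array([140.4, 202. ]), array([129.6, 202.7])]
100 [114, 116, 117, 118, 119, 120, 121, 121, 123, 123, 124, 125, 125, 125, 124, 126, 125, 123, 122]
108 [114, 115, 116, 118, 119, 120, 121, 122, 122, 123, 124, 125, 125, 124, 124, 125, 124, 121, 120]
116 [113, 116, 116, 117, 118, 119, 121, 121, 123, 122, 123, 124, 123, 123, 123, 122, 123, 122, 120]
124 [114, 114, 116, 116, 119
[... 494 characters left out ...]
102, 100, 97, 91, 82, 12, 5, 7, 6, 9]
172 [5, 7, 4, 5, 6, 5, 6, 7, 5, 6, 8, 7, 4, 5, 4, 7, 7, 5, 7]
180 [5, 7, 8, 8, 9, 7, 8, 10, 10, 10, 9, 11, 7, 8, 10, 9, 8, 7, 8]
188 [191, 189, 183, 186, 105, 60, 64, 60, 63, 64, 64, 66, 70, 74, 166, 184, 187, 192, 194]
196 [191, 195, 194, 197, 126, 76, 83, 89, 96, 100, 98, 96, 92, 100, 202, 198, 196, 202, 197]
204 [193, 187, 198, 200, 139, 75, 84, 89, 96, 99, 97, 96, 90, 104, 195, 200, 199, 199, 205]
212 [194, 193, 195, 195, 141, 75, 84, 88, 96, 98, 98, 95, 91, 112, 194, 203, 201, 201, 199]
220 [192, 189, 187, 88, 27, 74, 83, 89, 96, 98, 97, 96, 89, 53, 40, 200, 207, 205, 194]
228 [196, 200, 179, 11, 6, 7, 7, 6, 9, 10, 6, 5, 8, 7, 9, 175, 195, 195, 196]
```

```bash
sed -i 's|^def plan(target,yaw,n=8,via=()):|def plan(target,yaw,n=8,ramp=0):|; s|    q,y=p.copy(),y0;rows=\[\]|    q,y=p.copy(),y0;rows=[];w=np.ones(n)\n    for k in range(ramp):w[k]=w[-1-k]=(k+1)/(ramp+1)\n    f=np.cumsum(w)/w.sum()|; s|\*i/n;gy=|*f[i-1];gy=|; s|(yaw-y0)\*i/n|(yaw-y0)*f[i-1]|' h.py
python3 -c "
from h import *
plan((.5332,-.3895,.13),1.8137,40,5)"
```

```text
t 23.3 from [0.5003 0.1475 0.106 ] yaw 1.5998 tilt z [-1.3e-03 -2.0e-04 -1.0e+00] F [ 0.  -0.8 -2.9] open 0.01977527268074443 q [ 0.14 -0.11  1.94  0.    1.31  0.11]
[ {"x":-0.1,"y":0,"z":-0,"turn":-0.001},{"x":-0.21,"y":0.01,"z":-0.01,"turn":-0.002},{"x":-0.3,"y":0.01,"z":-0.02,"turn":-0.003},{"x":-0.41,"y":0.01,"z":-0.02,"turn":-0.004},{"x":-0.52,"y":0.01,"z":-0.02,"turn":-0.005},{"x":-0.61,"y":0.01,"z":-0.03,"turn":-0.006},{"x":-0.62,"y":0.01,"z":-0.02,"turn":-0.007},{"x":-0.61,"y":0,"z":-0.03,"turn":-0.006} ]
[ {"x":-0.62,"y":0,"z":-0.03,"turn":-0.006},{"x":-0.61,"y":-0,"z":-0.03,"turn":-0.006},{"x":-0.62,"y":-0.01,"z":-0.02,"turn":-0.006},{"x":-0.61,"y":-0.02,"z":-0.03,"turn":-0.006},{"x":-0.61,"y":-0.01,"z":-0.03,"turn":-0.006},{"x":-0.62,"y":-0.02,"z":-0.03,"turn":-0.006},{"x":-0.61,"y":-0.02,"z":-0.02,"turn":-0.006},{"x":-0.62,"y":-0.03,"z":-0.03,"turn":-0.007} ]
[ {"x":-0.61,"y":-0.03,"z":-0.03,"turn":-0.006},{"x":-0.62,"y":-0.04,"z":-0.03,"turn":-0.006},{"x":-0.61,"y":-0.04,"z":-0.02,"turn":-0.006},{"x":-0.61,"y":-0.04,"z":-0.03,"turn":-0.006},{"x":-0.62,"y":-0.04,"z":-0.03
[... 226 characters left out ...]
z":-0.03,"turn":-0.006},{"x":-0.61,"y":-0.07,"z":-0.02,"turn":-0.006},{"x":-0.61,"y":-0.07,"z":-0.03,"turn":-0.006},{"x":-0.61,"y":-0.08,"z":-0.03,"turn":-0.006},{"x":-0.61,"y":-0.07,"z":-0.03,"turn":-0.006},{"x":-0.61,"y":-0.09,"z":-0.02,"turn":-0.006},{"x":-0.61,"y":-0.08,"z":-0.03,"turn":-0.006} ]
[ {"x":-0.6,"y":-0.1,"z":-0.03,"turn":-0.006},{"x":-0.61,"y":-0.09,"z":-0.03,"turn":-0.007},{"x":-0.61,"y":-0.1,"z":-0.02,"turn":-0.006},{"x":-0.5,"y":-0.08,"z":-0.03,"turn":-0.005},{"x":-0.41,"y":-0.07,"z":-0.01,"turn":-0.004},{"x":-0.3,"y":-0.06,"z":-0.02,"turn":-0.003},{"x":-0.2,"y":-0.03,"z":-0.01,"turn":-0.002},{"x":-0.1,"y":-0.02,"z":-0,"turn":-0.001} ]
end [ 0.5332 -0.3894  0.13  ] 1.8138
```

carry_out --moves '[{"x": -0.1, "y": 0, "z": 0, "turn": -0.001}, {"x": -0.21, "y": 0.01, "z": -0.01, "turn": -0.002}, {"x": -0.3, "y": 0.01, "z": -0.02, "turn": -0.003}, {"x": -0.41, "y": 0.01, "z": -0.02, "turn": -0.004}, {"x": -0.52, "y": 0.01, "z": -0.02, "turn": -0.005}, {"x": -0.61, "y": 0.01, "z": -0.03, "turn": -0.006}, {"x": -0.62, "y": 0.01, "z": -0.02, "turn": -0.007}, {"x": -0.61, "y": 0, "z": -0.03, "turn": -0.006}]'

```text
t: 24.1
tool_pos: [0.506, 0.0618, 0.1106]
tool_rot: [2.15, 2.29, 0.0]
contact_force: [0.9, -0.8, -3.1]
opening: 0.0199
grip_force: 112.4
```

carry_out --moves '[{"x": -0.62, "y": 0, "z": -0.03, "turn": -0.006}, {"x": -0.61, "y": 0, "z": -0.03, "turn": -0.006}, {"x": -0.62, "y": -0.01, "z": -0.02, "turn": -0.006}, {"x": -0.61, "y": -0.02, "z": -0.03, "turn": -0.006}, {"x": -0.61, "y": -0.01, "z": -0.03, "turn": -0.006}, {"x": -0.62, "y": -0.02, "z": -0.03, "turn": -0.006}, {"x": -0.61, "y": -0.02, "z": -0.02, "turn": -0.006}, {"x": -0.62, "y": -0.03, "z": -0.03, "turn": -0.007}]'

```text
t: 24.9
tool_pos: [0.5135, -0.0611, 0.1162]
tool_rot: [2.093, 2.342, 0.0]
contact_force: [-0.0, 0.2, -3.1]
opening: 0.0201
grip_force: 112.4
```

carry_out --moves '[{"x": -0.61, "y": -0.03, "z": -0.03, "turn": -0.006}, {"x": -0.62, "y": -0.04, "z": -0.03, "turn": -0.006}, {"x": -0.61, "y": -0.04, "z": -0.02, "turn": -0.006}, {"x": -0.61, "y": -0.04, "z": -0.03, "turn": -0.006}, {"x": -0.62, "y": -0.04, "z": -0.03, "turn": -0.006}, {"x": -0.61, "y": -0.05, "z": -0.03, "turn": -0.006}, {"x": -0.61, "y": -0.06, "z": -0.02, "turn": -0.006}, {"x": -0.61, "y": -0.05, "z": -0.03, "turn": -0.006}]'

```text
t: 25.7
tool_pos: [0.5209, -0.1838, 0.1217]
tool_rot: [2.037, 2.391, 0.0]
contact_force: [0.1, -0.4, -3.9]
opening: 0.0197
grip_force: 112.4
```

carry_out --moves '[{"x": -0.62, "y": -0.06, "z": -0.03, "turn": -0.007}, {"x": -0.61, "y": -0.07, "z": -0.03, "turn": -0.006}, {"x": -0.61, "y": -0.07, "z": -0.02, "turn": -0.006}, {"x": -0.61, "y": -0.07, "z": -0.03, "turn": -0.006}, {"x": -0.61, "y": -0.08, "z": -0.03, "turn": -0.006}, {"x": -0.61, "y": -0.07, "z": -0.03, "turn": -0.006}, {"x": -0.61, "y": -0.09, "z": -0.02, "turn": -0.006}, {"x": -0.61, "y": -0.08, "z": -0.03, "turn": -0.006}]'

```text
t: 26.5
tool_pos: [0.5287, -0.3063, 0.1269]
tool_rot: [-1.977, -2.441, -0.0]
contact_force: [0.3, 0.7, -3.7]
opening: 0.0196
grip_force: 112.4
```

carry_out --moves '[{"x": -0.6, "y": -0.1, "z": -0.03, "turn": -0.006}, {"x": -0.61, "y": -0.09, "z": -0.03, "turn": -0.007}, {"x": -0.61, "y": -0.1, "z": -0.02, "turn": -0.006}, {"x": -0.5, "y": -0.08, "z": -0.03, "turn": -0.005}, {"x": -0.41, "y": -0.07, "z": -0.01, "turn": -0.004}, {"x": -0.3, "y": -0.06, "z": -0.02, "turn": -0.003}, {"x": -0.2, "y": -0.03, "z": -0.01, "turn": -0.002}, {"x": -0.1, "y": -0.02, "z": 0, "turn": -0.001}]'

```text
t: 27.3
tool_pos: [0.5338, -0.3896, 0.1307]
tool_rot: [-1.936, -2.474, -0.0]
contact_force: [0.0, -0.2, -3.4]
opening: 0.0197
grip_force: 112.4
```

```bash
cat > v.py <<'E'
from h import *
import sys
o=ctrl.get_obs();p=np.array(o['tool_pos']);print(o['contact_force'],o['wrist_torque'])
h=np.array([-.2394,.9709,0])
for c in('scene','top'):
    k=cam(c);cv2.imwrite(f'pics/{c}{sys.argv[1]}.png',ctrl.get_image(c)[:,:,::-1])
    for q in('spindle_tip','spindle_grip','roll0'):print(c,q,[(np.round(e['pixel'],1),round(e['confidence'],2)) for e in ctrl.mark_of(c,q)])
    g0=p+[0,0,.056]
    print('tip',proj(k,g0+h*.215),'grip',proj(k,g0),'rolls',[np.round(proj(k,g0+h*l-[0,0,.011]),1) for l in (.08,.115,.15)])
cm=cam('wrist');w=ctrl.get_image('wrist');g=cv2.GaussianBlur(cv2.cvtColor(w,cv2.COLOR_RGB2GRAY),(3,3),0);cv2.imwrite(f'pics/w{sys.argv[1]}.png',w[:,:,::-1])
E
python3 v.py 12; python3 - <<'E'
from h import *
g=cv2.imread('pics/w12.png',0)
for r in (150,156,164,196,212):print(r,g[r,222:298:3].tolist())
for c in (225,300):print(c,g[0:240:5,c].tolist())
plan((.5332,-.3895,.0155),1.8137,16,3)
E
```

```text
[ 0.02535271 -0.16769399 -3.37857655] [-0.31343818 -0.07010528  0.00963955]
scene spindle_tip [(array([246.4, 148.5]), 0.61), (array([189.8, 133.9]), 0.56)]
scene spindle_grip [(array([191.8, 133.7]), 0.65)]
scene roll0 [(array([300.7, 242.4]), 0.91), (array([224.9, 145.2]), 0.75), (array([215.6, 145.9]), 0.63), (array([211.6, 142.4]), 0.59)]
tip [245.11375107 149.99981085] grip [189.61712344 132.82204381] rolls [array([210.1, 141.4]), array([219. , 144.1]), array([228.1, 147. ])]
top spindle_tip [(array([281.2, 204.1]), 0.48), (array([193.5, 132.5]), 0.2)]
top spindle_grip [(array([249.5, 240. ]), 0.36)]
top roll0 [(array([299.8, 198.5]), 0.63), (array([317. , 193.1]), 0.59), (array([184.4, 180.6]), 0.53), (array([324.6, 189.7]), 0.48)]
tip [282.49188705 203.21150258] grip [349.26826622 185.4232235 ] rolls [array([324. , 192.5]), array([313.3, 195.4]), array([302.4, 198.3])]
150 [41, 32, 33, 36, 36, 44, 62, 72, 75, 80, 84, 90, 91, 96, 92, 91, 82, 80, 63, 20, 18, 20, 25, 35, 50, 49]
156 [88, 34, 29, 22, 34, 46, 62, 68, 73, 77, 85, 91, 94, 96, 91, 88, 84, 79, 70, 61, 53, 36, 39, 130, 
[... 852 characters left out ...]
8141 tilt z [ 0.  0. -1.] F [-0.4  0.1 -3.4] open 0.019667027816606158 q [-0.74  0.19  1.59  0.    1.36 -0.99]
[ {"x":-0,"y":-0,"z":0.09,"turn":0},{"x":-0,"y":-0,"z":0.18,"turn":0},{"x":-0,"y":-0,"z":0.26,"turn":0},{"x":-0,"y":-0,"z":0.36,"turn":0},{"x":-0,"y":-0.01,"z":0.35,"turn":0},{"x":-0,"y":0,"z":0.36,"turn":0},{"x":-0.01,"y":-0,"z":0.35,"turn":0},{"x":0,"y":-0,"z":0.35,"turn":0} ]
[ {"x":0,"y":-0,"z":0.36,"turn":0},{"x":0,"y":-0.01,"z":0.35,"turn":0},{"x":0,"y":0,"z":0.36,"turn":0},{"x":0,"y":0,"z":0.35,"turn":0},{"x":-0,"y":-0,"z":0.36,"turn":0},{"x":-0,"y":-0,"z":0.26,"turn":0},{"x":-0,"y":-0,"z":0.18,"turn":0},{"x":-0,"y":-0,"z":0.09,"turn":0} ]
end [ 0.5333 -0.3894  0.0155] 1.8141
```

carry_out --moves '[{"x": 0, "y": 0, "z": 0.1, "turn": 0}, {"x": 0, "y": 0, "z": 0.2, "turn": 0}, {"x": 0, "y": 0, "z": 0.3, "turn": 0}, {"x": 0, "y": 0, "z": 0.4, "turn": 0}, {"x": 0, "y": -0.02, "z": 0.4, "turn": 0}, {"x": 0, "y": 0, "z": 0.4, "turn": 0}, {"x": -0.01, "y": 0, "z": 0.4, "turn": 0}, {"x": 0, "y": 0, "z": 0.3, "turn": 0}]'

```text
t: 28.55
tool_pos: [0.5329, -0.3894, 0.0667]
tool_rot: [-1.935, -2.473, -0.0]
contact_force: [0.5, 0.4, -2.7]
opening: 0.0195
grip_force: 112.4
```

carry_out --moves '[{"x": 0, "y": 0, "z": 0.2, "turn": 0}, {"x": 0, "y": 0, "z": 0.2, "turn": 0}, {"x": 0, "y": 0, "z": 0.2, "turn": 0}, {"x": 0, "y": 0, "z": 0.2, "turn": 0}, {"x": 0, "y": 0, "z": 0.2, "turn": 0}, {"x": 0, "y": 0, "z": 0.2, "turn": 0}, {"x": 0, "y": 0, "z": 0.2, "turn": 0}, {"x": 0, "y": 0, "z": 0.1, "turn": 0}]'

```text
t: 29.35
tool_pos: [0.533, -0.3894, 0.0299]
tool_rot: [-1.935, -2.474, -0.0]
contact_force: [0.2, -0.3, -3.0]
opening: 0.0194
grip_force: 112.4
```

```bash
python3 v.py 13; python3 -c "
from h import *
plan((.5332,-.3895,.0155),1.8137,8)"
```

```text
[ 0.19649342 -0.31993367 -2.99073454] [-0.25867392 -0.01607076  0.00729061]
scene spindle_tip [(array([248.5, 171.8]), 0.47)]
scene spindle_grip [(array([193.4, 155.8]), 0.48)]
scene roll0 [(array([300.5, 241.8]), 0.74), (array([217.1, 165.7]), 0.65), (array([215.3, 163.5]), 0.59), (array([225.3, 164.1]), 0.54)]
tip [246.44452682 170.1381322 ] grip [193.29117556 153.00744796] rolls [array([212.9, 161.3]), array([221.5, 164.1]), array([230.2, 166.9])]
top spindle_tip [(array([318.8, 194.6]), 0.43)]
top spindle_grip []
top roll0 [(array([184.1, 175.6]), 0.84), (array([297.1, 200.6]), 0.78), (array([311.6, 199.9]), 0.72), (array([318.8, 193.4]), 0.47), (array([278., 206.]), 0.29)]
tip [279.57910495 207.24363539] grip [341.54471788 190.70611447] rolls [array([318.1, 197.3]), array([308.1, 199.9]), array([298.1, 202.6])]
t 29.8 from [ 0.5334 -0.3898  0.031 ] yaw 1.8138 tilt z [ 4.e-04 -3.e-04 -1.e+00] F [ 1.   0.7 -3.1] open 0.019809920997930403 q [-0.74  0.29  1.65  0.    1.2  -0.99]
[ {"x":0,"y":-0,"z":0.08,"turn":0},{"x":0,"y":-0,"z":0.08,"turn":0},{"x":0.01,"y":-0,"z":0.07,"turn":0},{"x":-0,"y":-0,"z":0.08,"turn":0},{"x":-0,"y":-0,"z":0.08,"turn":0},{"x":0,"y":-0,"z":0.08,"turn":0},{"x":0,"y":-0.01,"z":0.07,"turn":0},{"x":0.01,"y":0,"z":0.08,"turn":0} ]
end [ 0.5331 -0.3894  0.0155] 1.8138
```

carry_out --moves '[{"x": 0, "y": 0, "z": 0.08, "turn": 0}, {"x": 0, "y": 0, "z": 0.08, "turn": 0}, {"x": 0, "y": 0, "z": 0.08, "turn": 0}, {"x": 0, "y": 0, "z": 0.08, "turn": 0}, {"x": 0, "y": 0, "z": 0.08, "turn": 0}, {"x": 0, "y": 0, "z": 0.08, "turn": 0}, {"x": 0, "y": 0, "z": 0.06, "turn": 0}, {"x": 0, "y": 0, "z": 0.04, "turn": 0}]'

```text
t: 30.6
tool_pos: [0.5332, -0.3897, 0.0161]
tool_rot: [-1.936, -2.474, -0.0]
contact_force: [0.2, -0.4, -1.6]
opening: 0.0196
grip_force: 112.4
```

```bash
python3 v.py 14; python3 -c "
from h import *
o=ctrl.get_obs();print(o['tool_pos'],o['contact_force'],o['wrist_torque'])"
```

```text
[ 0.15955132 -0.37138304 -1.60117116] [-0.15413845  0.0352436   0.10025925]
scene spindle_tip [(array([250.1, 172.2]), 0.59), (array([290.5, 183.7]), 0.21)]
scene spindle_grip [(array([192.7, 154.6]), 0.71), (array([215. , 165.5]), 0.51), (array([202.4, 161.3]), 0.44), (array([241.2, 171.2]), 0.17)]
scene roll0 [(array([227.9, 165.3]), 0.85), (array([300.4, 240.4]), 0.79), (array([216.4, 166.7]), 0.51), (array([213.6, 165.9]), 0.48)]
tip [246.50410883 172.7733671 ] grip [193.65846127 155.65300173] rolls [array([213.2, 164. ]), array([221.7, 166.7]), array([230.3, 169.5])]
top spindle_tip [(array([278.5, 207.9]), 0.65), (array([149.2, 154.5]), 0.39)]
top spindle_grip [(array([190. , 132.7]), 0.74)]
top roll0 [(array([182.8, 177.3]), 0.69), (array([308.6, 200. ]), 0.65), (array([316.7, 193.8]), 0.63), (array([296. , 200.9]), 0.56)]
tip [279.28726057 207.6484488 ] grip [340.64365929 191.27086545] rolls [array([317.5, 197.8]), array([307.6, 200.4]), array([297.6, 203.1])]
[ 0.53324128 -0.38966315  0.016258  ] [-1.12028732 -0.06319459 -2.60821407] [-0.13621289  0.03140333  0.1307611 ]
```

carry_out --moves '[{"x": 0, "y": 0, "z": 0.04, "turn": 0}, {"x": 0, "y": 0, "z": 0.04, "turn": 0}, {"x": 0, "y": 0, "z": 0, "turn": 0}, {"x": 0, "y": 0, "z": 0, "turn": 0}, {"x": 0, "y": 0, "z": 0, "turn": 0}, {"x": 0, "y": 0, "z": 0, "turn": 0}, {"x": 0, "y": 0, "z": 0, "turn": 0}, {"x": 0, "y": 0, "z": 0, "turn": 0}]'

```text
t: 31.85
tool_pos: [0.5338, -0.3899, 0.0147]
tool_rot: [1.935, 2.473, 0.001]
contact_force: [2.1, 1.2, 3.9]
opening: 0.0196
grip_force: 112.8
```

It's seated in both forks, so I can release.

carry_out --moves '[{"x": 0, "y": 0, "z": 0, "turn": 0}, {"x": 0, "y": 0, "z": 0, "turn": 0}, {"x": 0, "y": 0, "z": 0, "turn": 0}, {"x": 0, "y": 0, "z": 0, "turn": 0}, {"x": 0, "y": 0, "z": 0, "turn": 0}, {"x": 0, "y": 0, "z": 0, "turn": 0}, {"x": 0, "y": 0, "z": 0, "turn": 0}, {"x": 0, "y": 0, "z": 0, "turn": 0}]' --grip 60 --newtons 60

```text
t: 32.65
tool_pos: [0.5333, -0.3897, 0.0142]
tool_rot: [1.936, 2.474, -0.0]
contact_force: [0.3, -1.1, 0.3]
opening: 0.0597
grip_force: 0.0
```

carry_out --moves '[{"x": 0, "y": 0, "z": -0.2, "turn": 0}, {"x": 0, "y": 0, "z": -0.5, "turn": 0}, {"x": 0, "y": 0, "z": -0.9, "turn": 0}, {"x": 0, "y": 0, "z": -0.9, "turn": 0}, {"x": 0, "y": 0, "z": -0.9, "turn": 0}, {"x": 0, "y": 0, "z": -0.9, "turn": 0}, {"x": 0, "y": 0, "z": -0.9, "turn": 0}, {"x": 0, "y": 0, "z": -0.9, "turn": 0}]'

```text
t: 33.45
tool_pos: [0.5335, -0.3898, 0.1692]
tool_rot: [1.935, 2.473, -0.0]
contact_force: [0.3, 0.0, 1.7]
opening: 0.0598
grip_force: 0.0
```

```bash
python3 - <<'E'
from l import *
print(ctrl.get_obs()['contact_force'])
look('w15',['spindle_grip','spindle_tip','spindle','roll0','roll1','fork_handle_end','fork_tip_end'],[.072,.072,.072,.061,.061,.072,.072])
for c in('scene',):
    ctrl.get_image(c);k=cam(c)
    for q in('spindle_tip','spindle_grip','roll0'):print(c,q,[(np.round(e['pixel'],1),round(e['confidence'],2)) for e in ctrl.mark_of(c,q)])
h=np.array([-.2394,.9709,0]);O=np.array([.5203,-.3383,.072])
print('expect scene grip,tip',proj(k,O-.05*h),proj(k,O+.162*h))
cm=cam('wrist');g=cv2.GaussianBlur(cv2.imread('pics/w15.png',0),(3,3),0)
for r in (180,190,200,210,220,230):print(r,g[r,236:282:3].tolist())
print([(l,np.round(proj(cm,O+h*l),1).tolist()) for l in(-.078,-.05,-.02,0,.004,.162)])
for c in(215,256,300):print(c,g[0:260:5,c].tolist())
E
```

```text
[0.31234215 0.04016191 1.66958929]
spindle_grip [255.4 186.8] 0.7 [ 0.5325 -0.3886  0.072 ]
spindle [256.2 134.9] 0.85 [ 0.5211 -0.3395  0.072 ]
roll0 [254.3  25. ] 0.79 [ 0.4974 -0.2509  0.061 ]
roll0 [254.1 101.4] 0.76 [ 0.5121 -0.3112  0.061 ]
roll0 [259.   65.5] 0.75 [ 0.5091 -0.2806  0.061 ]
roll1 [254.3  25. ] 0.79 [ 0.4974 -0.2509  0.061 ]
roll1 [254.1 101.4] 0.76 [ 0.5121 -0.3112  0.061 ]
roll1 [259.   65.5] 0.75 [ 0.5091 -0.2806  0.061 ]
fork_handle_end [259.4 140.9] 0.62 [ 0.5253 -0.3442  0.072 ]
scene spindle_tip [(array([247.3, 175.5]), 0.66)]
scene spindle_grip [(array([195.5, 159.7]), 0.55)]
scene roll0 [(array([216.7, 167.4]), 0.6), (array([299.3, 241.9]), 0.57), (array([216.2, 168.1]), 0.52), (array([229.5, 168.3]), 0.51), (array([247.4, 143.7]), 0.45)]
expect scene grip,tip [194.39454271 155.86477334] [246.5215569  172.75152582]
180 [164, 168, 168, 124, 15, 11, 13, 14, 11, 10, 23, 144, 167, 167, 167, 167]
190 [167, 169, 165, 124, 14, 10, 12, 13, 11, 9, 20, 152, 171, 173, 167, 163]
200 [173, 169, 167, 138, 17, 10, 12, 11, 11, 9, 25, 150, 173, 173, 168, 170]
210 [166, 
[... 418 characters left out ...]
, 126, 125, 80, 117, 119, 119, 118, 118, 118, 117, 97, 44, 106, 109, 108, 107, 105, 100, 82, 44, 61, 116, 93, 46, 155, 166, 165, 164, 159, 160, 159, 162, 168, 165, 165, 165, 168, 164, 168, 170, 166, 175, 170, 177, 168, 168]
256 [169, 170, 170, 172, 171, 172, 128, 72, 171, 172, 172, 172, 173, 174, 165, 85, 78, 85, 100, 100, 100, 99, 100, 99, 87, 81, 77, 9, 136, 147, 147, 145, 20, 15, 14, 15, 14, 14, 13, 14, 11, 12, 12, 61, 164, 163, 166, 168, 167, 167, 170, 173]
300 [79, 78, 79, 78, 77, 77, 75, 66, 47, 69, 73, 71, 70, 69, 67, 61, 28, 28, 44, 51, 55, 54, 52, 50, 43, 42, 43, 65, 45, 42, 162, 168, 169, 164, 166, 168, 171, 169, 169, 166, 174, 168, 169, 165, 164, 170, 168, 166, 168, 168, 166, 166]
```

```bash
python3 - <<'E'
from h import *
a=cv2.imread('pics/scene0.png',0);b=cv2.cvtColor(ctrl.get_image('scene'),cv2.COLOR_RGB2GRAY)
for c in(190,193,246,248):print(c,a[145:182,c].tolist(),'\n   ',b[145:182,c].tolist())
for (x,y,w,h) in [(186,150,14,12),(242,166,10,12)]:
    T=a[y:y+h,x:x+w];m=cv2.matchTemplate(b[y-6:y+h+6,x-6:x+w+6],T,cv2.TM_CCOEFF_NORMED);_,s,_,l=cv2.minMaxLoc(m);print('shift',l[0]-6,l[1]-6,round(s,3))
print(ctrl.get_obs()['t'])
E
```

```text
190 [192, 191, 190, 190, 190, 186, 151, 63, 25, 15, 16, 31, 93, 156, 185, 189, 192, 191, 189, 186, 187, 189, 191, 189, 189, 189, 192, 191, 189, 188, 189, 190, 189, 188, 189, 191, 189] 
    [204, 202, 200, 200, 200, 197, 159, 68, 30, 26, 20, 34, 99, 166, 196, 200, 203, 201, 199, 198, 197, 199, 201, 200, 200, 200, 202, 200, 200, 200, 200, 200, 200, 199, 200, 203, 201]
193 [187, 187, 189, 189, 190, 190, 184, 148, 62, 25, 19, 16, 32, 91, 153, 185, 190, 190, 189, 189, 188, 189, 190, 191, 189, 189, 190, 188, 188, 189, 189, 192, 191, 190, 191, 189, 187] 
    [198, 198, 199, 200, 200, 200, 193, 157, 68, 28, 23, 16, 31, 95, 160, 195, 202, 200, 200, 199, 198, 199, 200, 201, 200, 199, 201, 198, 199, 199, 201, 204, 202, 200, 201, 201, 199]
246 [110, 107, 100, 88, 76, 68, 65, 72, 92, 107, 113, 113, 113, 114, 113, 112, 114, 121, 151, 178, 179, 180, 182, 182, 173, 158, 139, 115, 103, 121, 133, 116, 77, 64, 63, 55, 47] 
    [188, 181, 155, 118, 85, 72, 69, 77, 97, 115, 127, 162, 193, 196, 195, 197, 197, 198, 194, 191, 189, 190, 192, 192, 193, 178, 151, 125, 107, 128, 143, 123, 82, 71, 67, 60, 50]
248 [92, 83, 72, 64, 70, 85, 102, 113, 114, 113, 114, 113, 114, 113, 113, 112, 113, 117, 148, 179, 181, 182, 185, 186, 186, 185, 183, 174, 145, 124, 124, 105, 68, 58, 51, 63, 99] 
    [136, 105, 79, 69, 75, 90, 110, 119, 121, 124, 138, 172, 195, 197, 196, 196, 196, 194, 194, 192, 192, 193, 195, 196, 197, 195, 195, 185, 153, 130, 132, 112, 75, 62, 57, 69, 105]
shift 0 0 0.998
shift 0 0 0.992
34.1
```

The spindle's handle and tip are back in exactly the same pixels as at the start. The rolls hang on it at rest, and the robot is clear.

```bash
python3 -c "
from station import ctrl
print(ctrl.finish_job())"
```

```text
the job is handed in; nothing more can be done
None
```

The spindle hangs in both forks where it started, loaded with all three label rolls and released; the job is handed in (34 s on the robot's clock), but no verdict came back.

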